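Set the wiped rods and bridges out to air and start the timer

ROBOT

A 6-joint arm with a two-finger parallel gripper is mounted at the origin on the work surface. World frame = base frame: x ahead of the robot, y to its left, z up, the work surface at z = 0. Lengths are in m, angles in degrees, forces in N, time in s.
With the tool pointing down it reaches from about 0.25 to 0.725 m from the base axis. Payload 9.7 kg.
Tool frame: the origin (TCP) lies at the very end of the fingers, on their centre line; the grasp point (between the pads) lies 19 mm behind it; z points along the fingers, y is the line along which they close (so a half turn about z gives the same grasp; the last joint's range is limited). The gripper opens to 85 mm and grips with 20 to 120 N. Pads are 22 mm wide; open, the fingers measure 114 mm over their backs; the gripper's body (76 mm by 85 mm) begins 54 mm behind the grasp point. The pads swing forward as they close: fully open they stand 13 mm farther back than shut.
Start: joints at [71.391, 4.979, 10.078, 95.1, 0, 90], TCP at [0.176, 0.521, 0.231] pointing down, gripper open.
Joint ranges: [-179.16, 179.16], [-48.56, 103.87], [-65.8, 70.77], [-126.05, 130.52], [-82.76, 87.17], [-180, 180]. Speed limits (degrees/s): [127.2, 127.2, 147.25, 180, 180, 180].

INTERFACE

Orientations are given as [roll, pitch, yaw] about the fixed x, y, z axes, in that order (R = Rz(yaw) Ry(pitch) Rx(roll)).
In Python, from workcell import bot gives the robot as it stands.
- The arm moves only by the tool arm_command, never from a script. Its argument "series" is a list of rows, each a list of 4 numbers: the shift along the tool's x, y, z in m, then the turn about the tool's z in rad. A call has exactly 5 rows; each row is the pose to reach, as a shift and turn from the pose commanded when the call began, along the tool's axes at that moment; what a row does not reach only later rows make up. A row lasts 1/10 s, in which the tool goes at most 50 mm and 8.59 degrees, less where a joint would pass 70% of its speed; a pose out of reach is approached as far as the arm can. A call with a gripper value outside its range is refused whole. "hand" is the finger opening in m, from 0 to 0.0854, set as the call begins (left out, the last holds). The fingers move at their own pace and stop on an object; "grip_force" is the grip in N (left out, the last holds). Time passes only in rows, so rows that repeat a pose let the fingers close, or fill a call up. It gives the time, the measured TCP pose, the force, the opening and the grip force at its end, in the units of the state.
- bot.get_obs(): the state, without advancing time (a new reading comes with each control period).
- bot.camera(name): name is "scene" or "top" or "wrist"; returns a dict with "color" (480x640x3 uint8, blue, green, red), "camera_matrix" (3x3 intrinsics, pixels), "xyz" and "orientation" of the camera in the world; the wrist camera has in their place "T_tool_cam" (4x4, takes a point from camera to tool coordinates, whose origin is the TCP and whose axes are the flange's). Camera axes: x right, y up, looking along -z (the intrinsics and any distortion apply to the point x, -y, -z); pixel columns grow to the right and rows downward; lengths in m; the calibration is good to about 2 mm. A picture is of the moment at which its call begins: read the wrist's pose just before it. There is no depth.
- bot.job_done(): hands the job in; it is judged then, once.
Trained networks look in the newest picture that a camera, given by its name, has taken for a name from the list of things; names that differ only in an ending like _2 or _b are one class to them, and where a whole thing is asked for, a point or a joint stands for the part that bears it (a point fixed in the world has none). Each returns a list of dicts, best first, with "confidence" (0 to 1); they miss things now and then, are a little off and sometimes report something else, mostly with a low value. They report only what shows in the picture. A call takes as long as a camera call. They do not tell look-alikes from the thing itself.
- bot.find_in(camera, target): "location" ([column, row] in pixels, amid what is visible of it).
- bot.mark_of(camera, target): "location" ([column, row] in pixels: a listed point, or the origin of a listed thing).
The state is a dict: "time": time; "q": joint angles; "qd": joint speeds; "joint_efforts": joint torques, N m; "ee_pos": TCP position; "tcp_rot": TCP orientation; "wrist_force": force on the tool from outside, world axes, zero at the start; "torque": the same for the moment, N m; "opening": finger opening in m; "grasp_force": force on a finger pad.
Only numpy, scipy, OpenCV 4.12 (cv2) and the standard library are available. Lean on these libraries where they do the work, as an engineer would, in place of code of your own. Each camera call takes 0.05 s, during which the arm holds its last target. There are 200 camera calls.

TASK

Set the freshly wiped parts out to air: lean every square rod in the airing rack, square to its wall, with its lower end on the mat against the wooden stop and its upper end against the clear back wall, and stand every boxwood bridge upright in the green tray. When all of them are in place, press the timer's red plunger right down to its stop and let it come up again. Leave the tuning hammer and the piston plug where they are.

Things in the scene. Friction and masses are not known exactly. Their poses are not given: they have to be found in the camera images.
- rod_a_mid (a point): the middle (centre of the volume) of a straight square aluminium resonance rod, 200 x 24 x 24 mm, 0.2 to 0.6 kg, with a black band 30 mm wide round its middle; x runs along its length. It starts lying flat on the shelf to the right (-y) of the rack, all rods at x 0.46 to 0.73 m, y -0.4 to -0.05 m. Either end may be the foot. May be absent.
- rod_a_end1 (a point): centre of the end face of rod_a at +100 mm along its x
- rod_a_end2 (a point): centre of the end face of rod_a at -100 mm along its x
- rod_b_mid (a point): the middle (centre of the volume) of a straight square brass resonance rod, 200 x 24 x 24 mm, 0.2 to 0.6 kg, with a black band 30 mm wide round its middle; x runs along its length. It starts lying flat on the shelf to the right (-y) of the rack, all rods at x 0.46 to 0.73 m, y -0.4 to -0.05 m. Either end may be the foot. May be absent.
- rod_b_end1 (a point): centre of the end face of rod_b at +100 mm along its x
- rod_b_end2 (a point): centre of the end face of rod_b at -100 mm along its x
- rod_c_mid (a point): the middle (centre of the volume) of a straight square aluminium resonance rod, 200 x 24 x 24 mm, 0.2 to 0.6 kg, with a black band 30 mm wide round its middle; x runs along its length. It starts lying flat on the shelf to the right (-y) of the rack, all rods at x 0.46 to 0.73 m, y -0.4 to -0.05 m. Either end may be the foot. May be absent.
- rod_c_end1 (a point): centre of the end face of rod_c at +100 mm along its x
- rod_c_end2 (a point): centre of the end face of rod_c at -100 mm along its x
- rod_d_mid (a point): the middle (centre of the volume) of a straight square brass resonance rod, 200 x 24 x 24 mm, 0.2 to 0.6 kg, with a black band 30 mm wide round its middle; x runs along its length. It starts lying flat on the shelf to the right (-y) of the rack, all rods at x 0.46 to 0.73 m, y -0.4 to -0.05 m. Either end may be the foot. May be absent.
- rod_d_end1 (a point): centre of the end face of rod_d at +100 mm along its x
- rod_d_end2 (a point): centre of the end face of rod_d at -100 mm along its x
- bridge_a_mid (a point): centre, half-way up, of a boxwood sonometer bridge: an upside-down T in section, 70 mm long (its x) and 50 mm high (its z, up); foot 28 mm wide (its y) and 14 mm high, above it an upright blade 14 mm thick up to the top. It starts standing on its foot. May be absent.
- bridge_b_mid (a point): centre, half-way up, of a boxwood sonometer bridge: an upside-down T in section, 70 mm long (its x) and 50 mm high (its z, up); foot 28 mm wide (its y) and 14 mm high, above it an upright blade 14 mm thick up to the top. It starts standing on its foot. May be absent.
- rack: fixed airing rack, origin under its centre, x from stop to wall (away from robot), y along it. Mat top at z 6 mm, 310 mm long in y, no dividers. Wooden stop: inner face x = -80 mm, 14 thick, top z 31. Clear upright wall: inner face x = +80 mm, top z 196. A rod leaned with foot against stop and top against wall is 44 degrees from level, middle at x 0, z 84 mm.
- tray: green open tray, fixed, origin at the centre of its underside: 110 (x) x 160 (y) mm outside, walls 4 mm thick and 18 mm high, inner floor about 4 to 5 mm above the shelf; the two bridges fit in it side by side
- plunger_top (a point): centre of the top face of the timer's red plunger head (disc, 36 mm across, 10 mm thick), 77 mm above the shelf when up; the blue timer housing below it is fixed, 85 x 85 x 45 mm
- plunger (a joint): how far the plunger is pressed down, m: 0 up, 0.015 at its stop; a spring (2 N at the start, 8 N at the stop) lifts it again when let go
- hammer: bystander: piano tuning hammer with a rosewood grip, 260 mm long along its x, 28 mm high, loose; origin on its underside
- plug: bystander: brass piston plug standing on end, 40 mm across, 65 mm high, loose; origin at the centre of its underside
There are look-alikes about, which are no part of the job. Leave any pink or purple look-alike of the part that bears plunger_top alone. Leave any turquoise look-alike of the part that bears bridge_b_mid alone.

How it is judged (in metres and radians):
On the way, in this order (a step that is already met when the one before it is completed fails the run):
1. all rods lean in the rack and all bridges stand in the tray (((x of rod_a_end1 in the frame of rack between -0.085 and -0.058 m and z of rod_a_end1 in the frame of rack between 0 and 0.03 m and x of rod_a_end2 in the frame of rack between 0.06 and 0.085 m and z of rod_a_end2 in the frame of rack between 0.125 and 0.185 m and y of rod_a_end1 in the frame of rack between -0.155 and 0.155 m and y of rod_a_end2 in the frame of rack between -0.155 and 0.155 m and angle between the x axis of rod_a_mid and the y axis of rack, either way round above 1.35 rad) or (x of rod_a_end2 in the frame of rack between -0.085 and -0.058 m and z of rod_a_end2 in the frame of rack between 0 and 0.03 m and x of rod_a_end1 in the frame of rack between 0.06 and 0.085 m and z of rod_a_end1 in the frame of rack between 0.125 and 0.185 m and y of rod_a_end2 in the frame of rack between -0.155 and 0.155 m and y of rod_a_end1 in the frame of rack between -0.155 and 0.155 m and angle between the x axis of rod_a_mid and the y axis of rack, either way round above 1.35 rad)) and ((x of rod_b_end1 in the frame of rack between -0.085 and -0.058 m and z of rod_b_end1 in the frame of rack between 0 and 0.03 m and x of rod_b_end2 in the frame of rack between 0.06 and 0.085 m and z of rod_b_end2 in the frame of rack between 0.125 and 0.185 m and y of rod_b_end1 in the frame of rack between -0.155 and 0.155 m and y of rod_b_end2 in the frame of rack between -0.155 and 0.155 m and angle between the x axis of rod_b_mid and the y axis of rack, either way round above 1.35 rad) or (x of rod_b_end2 in the frame of rack between -0.085 and -0.058 m and z of rod_b_end2 in the frame of rack between 0 and 0.03 m and x of rod_b_end1 in the frame of rack between 0.06 and 0.085 m and z of rod_b_end1 in the frame of rack between 0.125 and 0.185 m and y of rod_b_end2 in the frame of rack between -0.155 and 0.155 m and y of rod_b_end1 in the frame of rack between -0.155 and 0.155 m and angle between the x axis of rod_b_mid and the y axis of rack, either way round above 1.35 rad)) and ((x of rod_c_end1 in the frame of rack between -0.085 and -0.058 m and z of rod_c_end1 in the frame of rack between 0 and 0.03 m and x of rod_c_end2 in the frame of rack between 0.06 and 0.085 m and z of rod_c_end2 in the frame of rack between 0.125 and 0.185 m and y of rod_c_end1 in the frame of rack between -0.155 and 0.155 m and y of rod_c_end2 in the frame of rack between -0.155 and 0.155 m and angle between the x axis of rod_c_mid and the y axis of rack, either way round above 1.35 rad) or (x of rod_c_end2 in the frame of rack between -0.085 and -0.058 m and z of rod_c_end2 in the frame of rack between 0 and 0.03 m and x of rod_c_end1 in the frame of rack between 0.06 and 0.085 m and z of rod_c_end1 in the frame of rack between 0.125 and 0.185 m and y of rod_c_end2 in the frame of rack between -0.155 and 0.155 m and y of rod_c_end1 in the frame of rack between -0.155 and 0.155 m and angle between the x axis of rod_c_mid and the y axis of rack, either way round above 1.35 rad)) and ((x of rod_d_end1 in the frame of rack between -0.085 and -0.058 m and z of rod_d_end1 in the frame of rack between 0 and 0.03 m and x of rod_d_end2 in the frame of rack between 0.06 and 0.085 m and z of rod_d_end2 in the frame of rack between 0.125 and 0.185 m and y of rod_d_end1 in the frame of rack between -0.155 and 0.155 m and y of rod_d_end2 in the frame of rack between -0.155 and 0.155 m and angle between the x axis of rod_d_mid and the y axis of rack, either way round above 1.35 rad) or (x of rod_d_end2 in the frame of rack between -0.085 and -0.058 m and z of rod_d_end2 in the frame of rack between 0 and 0.03 m and x of rod_d_end1 in the frame of rack between 0.06 and 0.085 m and z of rod_d_end1 in the frame of rack between 0.125 and 0.185 m and y of rod_d_end2 in the frame of rack between -0.155 and 0.155 m and y of rod_d_end1 in the frame of rack between -0.155 and 0.155 m and angle between the x axis of rod_d_mid and the y axis of rack, either way round above 1.35 rad)) and x of bridge_a_mid in the frame of tray between -0.05 and 0.05 m and y of bridge_a_mid in the frame of tray between -0.075 and 0.075 m and z of bridge_a_mid in the frame of tray between 0.022 and 0.037 m and angle between each of bridge_a_mid, bridge_b_mid's own z axis and vertical below 0.15 rad and x of bridge_b_mid in the frame of tray between -0.05 and 0.05 m and y of bridge_b_mid in the frame of tray between -0.075 and 0.075 m and z of bridge_b_mid in the frame of tray between 0.022 and 0.037 m), for 0.3 s.
2. then the plunger is pressed down to its stop (value of joint plunger above 0.0135 m), for 0.05 s.
At the end, for the whole second after the job is handed in: Every rod leans square to the rack wall (within 12 degrees), foot on the mat within 13 mm of the stop, top within 11 mm of the clear wall; every bridge stands upright (within 8 degrees) on the floor of the tray; the plunger is up again (under 3 mm) (all of step 1 and value of joint plunger below 0.003 m); the robot touches nothing.
It fails at once if the tuning hammer is pushed more than 3 cm from its place (distance of hammer from where it was at the start of the episode above 0.03 m).
It fails at once if the piston plug is pushed more than 3 cm from its place (distance of plug from where it was at the start of the episode above 0.03 m).
Of rod_a, rod_b, rod_c, rod_d only 3 to 4 are there at a start; the rules pass over those that are not, and their reading is None.
Of bridge_a, bridge_b only 1 to 2 are there at a start; the rules pass over those that are not, and their reading is None.
At some moment in a run one of rod_a, rod_b, rod_c, rod_d, bridge_a, bridge_b may be knocked a few centimetres aside while the robot is not near it.
Once in a run the grip may slacken for a moment while it holds something.
It also fails if it takes over 208 s, if anything falls off the work surface, if the arm or the gripper's body presses on something with over 40 N, if the wrist force passes 120 N, or if a joint passes its speed limit or range.

## Working session

There is one attempt and no reset: what is moved stays moved. The work goes in short steps, Python scripts to look and compute and a tool call to move; the robot and the scene stay as the last step left them, time stands still between calls to the robot, and variables do not carry over. Pictures are saved under pics/ and viewed, at most 14 in all, crops included, and the job is handed in when it is done.

Besides the shell and the picture viewer there is one more tool, called after "Call:" as name(argument=value, ...), one argument or row to a line, values as JSON. arm_command: Moves the arm, as the interface text tells. Its arguments: {"type":"object","properties":{"series":{"type":"array"},"hand":{"type":"number"},"grip_force":{"type":"number"}},"required":["series"]}

```bash
ls; mkdir -p pics; cat > h.py <<'E'
import numpy as np, cv2
from scipy.spatial.transform import Rotation as R
from workcell import bot
def shot(name,save=None):
    o=bot.get_obs(); c=bot.camera(name)
    if save: cv2.imwrite('pics/'+save,c['color'])
    K=np.array(c['camera_matrix'])
    if 'T_tool_cam' in c:
        T=np.eye(4);T[:3,:3]=R.from_euler('xyz',o['tcp_rot'],degrees=True).as_matrix();T[:3,3]=o['ee_pos']
        M=T@np.array(c['T_tool_cam'])
    else:
        M=np.eye(4);M[:3,:3]=R.from_euler('xyz',c['orientation'],degrees=True).as_matrix();M[:3,3]=c['xyz']
    return c['color'],K,M,c
def ray(px,K,M):
    px=np.atleast_2d(np.array(px,float));d=np.c_[(px[:,0]-K[0,2])/K[0,0],-(px[:,1]-K[1,2])/K[1,1],-np.ones(len(px))]
    return M[:3,3],d@M[:3,:3].T
def at_z(px,z,K,M):
    o,d=ray(px,K,M);s=(z-o[2])/d[:,2];return o+d*s[:,None]
def proj(p,K,M):
    p=np.atleast_2d(p);q=(p-M[:3,3])@M[:3,:3];return np.c_[K[0,0]*q[:,0]/-q[:,2]+K[0,2],K[1,1]*-q[:,1]/-q[:,2]+K[1,2]]
E
cat > s1.py <<'E'
from h import *
np.set_printoptions(precision=3,suppress=True)
o=bot.get_obs();print(o)
hts={'rod_a_mid':.012,'bridge_a_mid':.025,'rack':0,'tray':0,'plunger_top':.077,'hammer':0,'plug':0,'rod_a_end1':.012,'rod_a_end2':.012}
for n in ['top','scene']:
    im,K,M,c=shot(n,n+'0.png');print(n,{k:v for k,v in c.items() if k!='color'})
    for t,z in hts.items():
        for r in bot.mark_of(n,t): print(t,round(r['confidence'],2),np.round(r['location']),at_z(r['location'],z,K,M)[0])
E
python3 s1.py
```

```text
pics
{'time': 0.0, 'q': array([71.391,  5.01 , 10.034, 95.097,  0.001, 90.001]), 'qd': array([ 0.01 ,  0.025,  0.02 , -0.002,  0.001, -0.114]), 'joint_efforts': array([  0.   , -52.039,  46.481,   0.016,   0.   ,   0.   ]), 'ee_pos': array([0.175, 0.521, 0.231]), 'tcp_rot': array([-179.927,   -0.001,  161.389]), 'wrist_force': array([ 0.583, -0.005,  0.302]), 'torque': array([-0.004, -0.029,  0.014]), 'grasp_force': 0.0, 'opening': 0.08566050472866324}
top {'camera_matrix': array([[451.699,   0.   , 310.101],
       [  0.   , 451.699, 236.844],
       [  0.   ,   0.   ,   1.   ]]), 'xyz': array([0.293, 0.044, 1.283]), 'orientation': array([ 11.947,   0.19 , -86.275])}
rod_a_mid 0.68 [453. 234.] [ 0.597 -0.344  0.012]
rod_a_mid 0.45 [399. 196.] [ 0.699 -0.185  0.012]
rod_a_mid 0.42 [443. 304.] [ 0.395 -0.315  0.012]
bridge_a_mid 0.6 [446. 303.] [ 0.395 -0.319  0.025]
bridge_a_mid 0.43 [419. 266.] [ 0.495 -0.246  0.025]
rack 0.6 [278. 209.] [0.641 0.166 0.   ]
tray 0.56 [322. 287.] [0.421 0.022 0.   ]
plunger_top 0.71 [249. 332.] [0.282 0.208 0.077]
plunger_top 0.53 [235. 278.] [0.423 
[... 702 characters left out ...]
] [ 0.593 -0.345  0.012]
bridge_a_mid 0.87 [184. 198.] [ 0.404 -0.32   0.025]
rack 0.85 [353. 313.] [ 0.635  0.165 -0.   ]
tray 0.69 [314. 234.] [0.42  0.023 0.   ]
plunger_top 0.73 [188. 198.] [ 0.464 -0.27   0.077]
plunger_top 0.72 [489. 210.] [0.32  0.41  0.077]
plunger_top 0.46 [404. 192.] [0.3   0.211 0.077]
plunger_top 0.45 [411. 231.] [0.438 0.248 0.077]
hammer 0.63 [306. 358.] [0.766 0.103 0.   ]
hammer 0.17 [136. 250.] [ 0.585 -0.357  0.   ]
plug 0.83 [499. 279.] [0.457 0.451 0.   ]
rod_a_end1 0.64 [105. 281.] [ 0.702 -0.36   0.012]
rod_a_end1 0.59 [162. 223.] [ 0.494 -0.336  0.012]
rod_a_end2 0.64 [105. 281.] [ 0.702 -0.36   0.012]
rod_a_end2 0.59 [162. 223.] [ 0.494 -0.336  0.012]
```

View pics/top0.png

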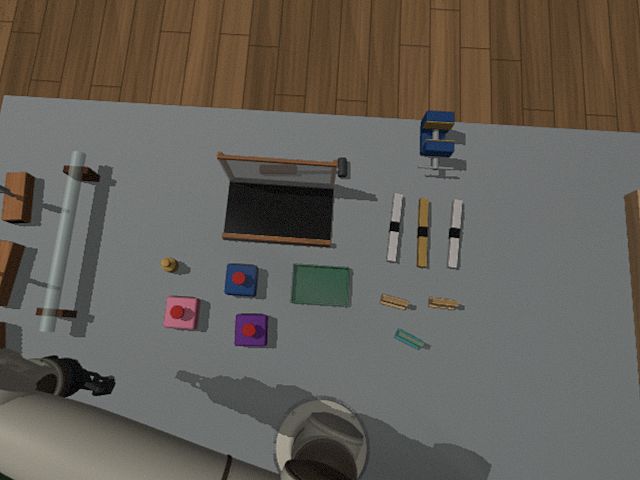

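View pics/scene0.png

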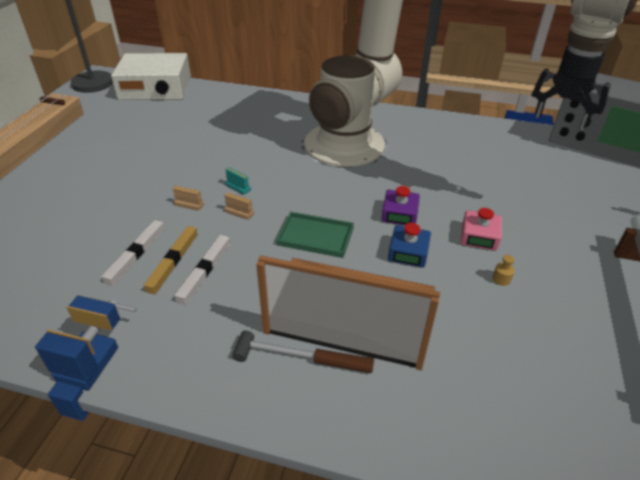

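```bash
cat > s2.py <<'E'
from h import *
np.set_printoptions(precision=3,suppress=True)
im,K,M,c=shot('top')
hsv=cv2.cvtColor(im,cv2.COLOR_BGR2HSV)
def rect(mask,seed,z,name):
    n,l,s,ce=cv2.connectedComponentsWithStats(mask.astype(np.uint8))
    ids=np.unique(l[max(0,seed[1]-4):seed[1]+5,seed[0]-4:seed[0]+5]);ids=ids[ids>0]
    if len(ids)==0: print(name,'none');return
    i=max(ids,key=lambda k:s[k,4]);ys,xs=np.nonzero(l==i)
    w=at_z(np.c_[xs,ys],z,K,M)[:,:2]
    (cx,cy),(a,b),t=cv2.minAreaRect((w*1000).astype(np.float32))
    if a<b: a,b=b,a;t+=90
    print(name,'c',round(cx/1000,4),round(cy/1000,4),'size',round(a),round(b),'yaw',round((t+90)%180-90,1),s[i,4])
print([ (p,im[p[1],p[0]],hsv[p[1],p[0]]) for p in [(280,210),(394,212),(423,212),(455,215),(394,227),(390,240),(394,301),(443,303),(409,338),(320,287),(375,230)]])
V=hsv[...,2];S=hsv[...,1];H=hsv[...,0]
rect(V<45,(280,210),.006,'mat')
white=(V>165)&(S<40)
for s in [(397,210),(392,245),(457,215),(454,250)]: rect(white,s,.024,'rodw%s'%(s,))
br=(S>110)&(H>12)&(H<32)&(V>80)
for s in [(423,212),(422,250)]: rect(br,s,.024,'rodb')
wood=(S>70)&(H>8)&(H<28)&(V>90)
for s in [(394,301),(443,303)]: rect(wood,s,.025,'br')
rect((H>40)&(H<90)&(S>60),(320,287),.01,'tray')
rect((H>100)&(H<125)&(S>90),(230,290),.045,'timer')
rect(((H<8)|(H>172))&(S>120),(239,278),.077,'plunger')
cr=im[160:360,360:500];cv2.imwrite('pics/crop1.png',cv2.resize(np.hstack([cr,im[160:360,215:355]]),None,fx=2.8,fy=2.8,interpolation=cv2.INTER_CUBIC))
E
python3 s2.py
```

```text
[((280, 210), array([11, 21, 15], dtype=uint8), array([ 48, 121,  21], dtype=uint8)), ((394, 212), array([144, 147, 155], dtype=uint8), array([  8,  18, 155], dtype=uint8)), ((423, 212), array([ 56, 106, 129], dtype=uint8), array([ 21, 144, 129], dtype=uint8)), ((455, 215), array([145, 146, 153], dtype=uint8), array([  4,  13, 153], dtype=uint8)), ((394, 227), array([28, 28, 32], dtype=uint8), array([ 0, 32, 32], dtype=uint8)), ((390, 240), array([152, 155, 161], dtype=uint8), array([ 10,  14, 161], dtype=uint8)), ((394, 301), array([ 71, 107, 134], dtype=uint8), array([ 17, 120, 134], dtype=uint8)), ((443, 303), array([ 76, 107, 136], dtype=uint8), array([ 16, 113, 136], dtype=uint8)), ((409, 338), array([ 65, 107, 127], dtype=uint8), array([ 20, 124, 127], dtype=uint8)), ((320, 287), array([73, 90, 62], dtype=uint8), array([72, 79, 90], dtype=uint8)), ((375, 230), array([116, 117, 115], dtype=uint8), array([ 75,   4, 117], dtype=uint8))]
mat c 0.6376 0.1621 size 308 156 yaw 89.5 5385
rodw(397, 210) c 0.6529 -0.1676 size 0 0 yaw 0.0 1
rodw(392, 245) c 0.5622 -0.1785 size 0 0 yaw 0.0 1
rodw(457, 215) c 0.6401 -0.34 size 0 0 yaw 0.0 1
rodw(454, 250) none
rodb c 0.6524 -0.2538 size 84 23 yaw 0.7 246
rodb c 0.5382 -0.2525 size 87 23 yaw 0.7 269
br c 0.3904 -0.1777 size 76 27 yaw 78.5 234
br c 0.4004 -0.3133 size 81 17 yaw 86.6 173
tray c 0.4265 0.0294 size 159 110 yaw -89.9 2074
timer c 0.4223 0.247 size 86 85 yaw 89.6 779
plunger c 0.4234 0.2488 size 33 33 yaw 76.9 134
```

View pics/crop1.png

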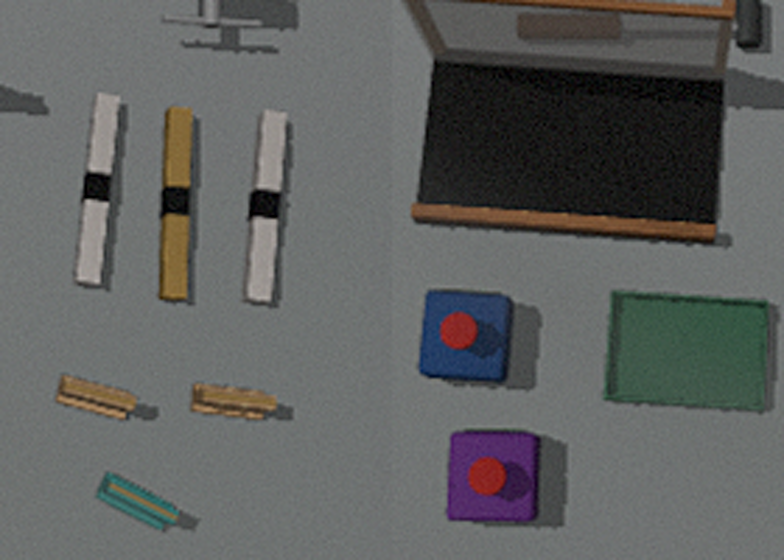

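Call:
arm_command(
  series=[
    [-0.034, -0.033, -0.002, 0],
    [-0.068, -0.066, -0.004, 0],
    [-0.102, -0.099, -0.006, 0],
    [-0.136, -0.132, -0.008, 0],
    [-0.17, -0.165, -0.01, 0],
  ],
)

```text
time: 1.55
ee_pos: [0.2843, 0.309, 0.2415]
tcp_rot: [180.0, 0.0, 161.4]
wrist_force: [0.6, -0.5, -0.2]
opening: 0.0857
grasp_force: 0.0
```

Call:
arm_command(
  series=[
    [-0.034, -0.033, -0.002, 0],
    [-0.068, -0.066, -0.004, 0],
    [-0.102, -0.099, -0.006, 0],
    [-0.136, -0.132, -0.008, 0],
    [-0.17, -0.165, -0.01, 0],
  ],
)

```text
time: 2.05
ee_pos: [0.3929, 0.0981, 0.2517]
tcp_rot: [180.0, 0.0, 161.4]
wrist_force: [1.5, 1.7, 0.2]
opening: 0.0851
grasp_force: 0.0
```

Call:
arm_command(
  series=[
    [-0.034, -0.033, -0.002, 0],
    [-0.068, -0.066, -0.004, 0],
    [-0.102, -0.099, -0.006, 0],
    [-0.136, -0.132, -0.008, 0],
    [-0.17, -0.165, -0.01, 0],
  ],
)

```text
time: 2.55
ee_pos: [0.5014, -0.1127, 0.2615]
tcp_rot: [180.0, 0.0, 161.4]
wrist_force: [0.6, 1.0, 0.7]
opening: 0.0853
grasp_force: 0.0
```

Call:
arm_command(
  series=[
    [-0.03, -0.03, 0, -0.1],
    [-0.06, -0.06, 0, -0.2],
    [-0.075, -0.07, 0, -0.325],
    [-0.075, -0.07, 0, -0.325],
    [-0.075, -0.07, 0, -0.325],
  ],
)

```text
time: 3.05
ee_pos: [0.5494, -0.2009, 0.2609]
tcp_rot: [180.0, -0.0, 179.8]
wrist_force: [0.0, -0.0, -0.2]
opening: 0.0857
grasp_force: 0.0
```

```bash
cat > s3.py <<'E'
from h import *
np.set_printoptions(precision=4,suppress=True)
import sys
print(bot.get_obs()['q'])
im,K,M,c=shot('wrist',sys.argv[1])
print('cam',M[:3,3],K[0,0],c['T_tool_cam'])
hsv=cv2.cvtColor(im,cv2.COLOR_BGR2HSV)
V=hsv[...,2]; 
print(proj([[.5953,-.253,.024],[.60,-.17,.024],[.6,-.34,.024]],K,M))
for t,z in {'rod_a_mid':.012,'rod_a_end1':.012,'bridge_a_mid':.025}.items():
    for r in bot.mark_of('wrist',t): print(t,round(r['confidence'],2),np.round(r['location']),at_z(r['location'],z,K,M)[0])
E
python3 s3.py w1.png
```

```text
[-20.0854  10.815   19.9028  99.142    0.0082 -19.9261]
cam [ 0.4715 -0.2018  0.404 ] 432.0915138151361 [[-0.0007  0.9523  0.3052  0.078 ]
 [ 1.      0.0012 -0.0016 -0.0011]
 [-0.0019  0.3052 -0.9523 -0.143 ]
 [ 0.      0.      0.      1.    ]]
[[263.813  232.9537]
 [353.4558 237.4085]
 [170.2458 238.1458]]
rod_a_mid 0.88 [168. 234.] [ 0.5997 -0.3465  0.012 ]
rod_a_end1 0.97 [167. 324.] [ 0.6963 -0.3577  0.012 ]
rod_a_end1 0.88 [162. 128.] [ 0.5009 -0.3408  0.012 ]
```

View pics/w1.png

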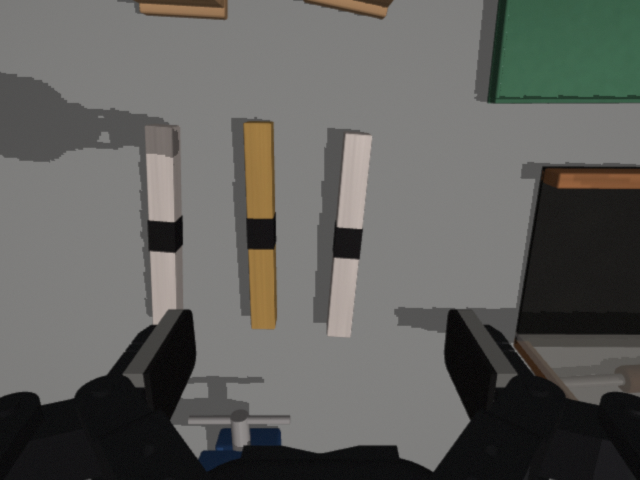

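```bash
cat > s4.py <<'E'
from h import *
np.set_printoptions(precision=4,suppress=True)
im=cv2.imread('pics/w1.png');_,K,M,c=shot('wrist')
hsv=cv2.cvtColor(im,cv2.COLOR_BGR2HSV);V=hsv[...,2];S=hsv[...,1];H=hsv[...,0]
for n,m,b in [('left',(V>165)&(S<40),(130,200)),('right',(V>165)&(S<40),(310,390)),('brass',(S>110)&(H>10)&(H<32),(235,290))]:
    k=np.zeros_like(m);k[115:345,b[0]:b[1]]=m[115:345,b[0]:b[1]]
    ys,xs=np.nonzero(k);w=at_z(np.c_[xs,ys],.024,K,M)[:,:2]*1000
    print(n,cv2.minAreaRect(w.astype(np.float32)),len(w))
px=[[359,134],[340,336],[348,242],[259,123],[264,328],[262,231],[166,236]]
print(at_z(px,.024,K,M))
E
python3 s4.py
```

```text
left ((606.6790161132812, -347.84039306640625), (22.312198638916016, 166.8665008544922), 85.25563049316406) 3049
right ((605.895751953125, -174.1885986328125), (22.34164047241211, 199.08541870117188), 85.70137023925781) 4068
brass ((595.964599609375, -254.94760131835938), (25.45347785949707, 200.1820068359375), 89.11848449707031) 4872
[[ 0.5062 -0.1664  0.024 ]
 [ 0.7051 -0.1801  0.024 ]
 [ 0.6051 -0.174   0.024 ]
 [ 0.4969 -0.2524  0.024 ]
 [ 0.6959 -0.2561  0.024 ]
 [ 0.5942 -0.2539  0.024 ]
 [ 0.599  -0.3432  0.024 ]]
```

Call:
arm_command(
  series=[
    [-0.04, 0.01, 0.02, 0.03],
    [-0.08, 0.02, 0.04, 0.07],
    [-0.102, 0.023, 0.08, 0.07],
    [-0.102, 0.023, 0.12, 0.07],
    [-0.102, 0.023, 0.16, 0.07],
  ],
  hand=0.05,
  grip_force=25,
)

```text
time: 3.8
ee_pos: [0.652, -0.1768, 0.0995]
tcp_rot: [-180.0, 0.0, 176.1]
wrist_force: [-0.0, -0.5, 0.2]
opening: 0.0501
grasp_force: 0.0
```

Call:
arm_command(
  series=[
    [0, 0, 0.03, 0],
    [0, 0, 0.06, 0],
    [0, 0, 0.08, 0],
    [0, 0, 0.095, 0],
    [0, 0, 0.095, 0],
  ],
)

```text
time: 4.3
ee_pos: [0.6504, -0.1772, 0.0043]
tcp_rot: [180.0, -0.2, 176.0]
wrist_force: [-1.0, 0.7, -0.5]
opening: 0.0501
grasp_force: 0.0
```

Call:
arm_command(
  series=[
    [0, 0, 0, 0],
    [0, 0, 0, 0],
    [0, 0, 0, 0],
    [0, 0, 0, 0],
    [0, 0, 0, 0],
  ],
  hand=0.0,
)

```text
time: 4.8
ee_pos: [0.6526, -0.1781, 0.0082]
tcp_rot: [-180.0, 0.2, 176.0]
wrist_force: [-1.3, 1.5, 5.1]
opening: 0.0236
grasp_force: 26.1
```

Call:
arm_command(
  series=[
    [0, 0, -0.02, 0],
    [0, 0, -0.04, 0],
    [0, 0, -0.06, 0],
    [0, 0, -0.06, 0],
    [0, 0, -0.06, 0],
  ],
)

```text
time: 5.3
ee_pos: [0.6517, -0.1779, 0.0659]
tcp_rot: [-180.0, 0.0, 176.0]
wrist_force: [-0.1, 0.3, -4.8]
opening: 0.0236
grasp_force: 25.1
```

```bash
python3 -c "
from h import *
im,K,M,c=shot('wrist');im2=shot('scene')[0]
cv2.imwrite('pics/w2.png',np.hstack([cv2.resize(im,(400,300)),im2[140:440,60:460]]))"
```

```text
(no output)
```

View pics/w2.png

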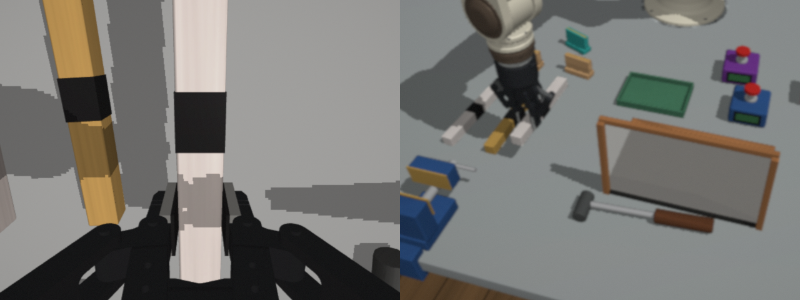

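```bash
cat > tilt.py <<'E'
from h import *
from scipy.optimize import least_squares
def tilt(show=None):
    im,K,M,c=shot('wrist')
    if show: cv2.imwrite('pics/'+show,im)
    T=np.array(c['T_tool_cam']);V=cv2.cvtColor(im,cv2.COLOR_BGR2HSV)[...,2]
    col=np.median(V[:,310:335],axis=1)
    d=(col<50).astype(int);e=np.flatnonzero(np.diff(np.r_[0,d,0]));runs=e.reshape(-1,2)
    runs=[r for r in runs if r[1]-r[0]>25]
    print('dark runs',[tuple(r) for r in runs], 'obs', bot.get_obs()['ee_pos'].round(4))
    r=runs[0]
    w=[np.ptp(np.flatnonzero((V[k]<50)[230:420])) for k in (r[0]+5,r[1]-5)]
    def f(p,g=-.010):
        a,l=p;out=[]
        for s in (l+.015,l-.015):
            q=np.array([s*np.cos(a)+.012*np.sin(a),0,g+s*np.sin(a)-.012*np.cos(a)])
            out.append(proj(q,K,T)[0,1])
        return np.array(out)-np.array([r[0],r[1]])
    # image may start cut; solve tilt and pinch-to-mid distance
    for a0 in (0.1,.7,1.2):
        s=least_squares(f,[a0,.045]);print('tilt deg %.1f  mid dist mm %.1f cost %.2f'%(np.degrees(s.x[0]),s.x[1]*1000,s.cost))
    print('band px widths',w)
if __name__=='__main__':
    import sys;tilt(sys.argv[1] if len(sys.argv)>1 else None)
E
python3 tilt.py
```

```text
dark runs [(np.int64(149), np.int64(244)), (np.int64(453), np.int64(480))] obs [ 0.6509 -0.1777  0.0646]
tilt deg 15.6  mid dist mm 44.8 cost 0.00
tilt deg 15.6  mid dist mm 44.8 cost 0.00
tilt deg 15.6  mid dist mm 44.8 cost 0.00
band px widths [np.int64(82), np.int64(77)]
```

Call:
arm_command(
  series=[
    [0, 0, -0.03, 0],
    [0, 0, -0.08, 0],
    [0, 0, -0.13, 0],
    [0, 0, -0.15, 0],
    [0, 0, -0.15, 0],
  ],
  grip_force=20,
)

```text
time: 5.95
ee_pos: [0.6527, -0.1782, 0.2193]
tcp_rot: [-179.9, 0.3, 176.0]
wrist_force: [1.0, -0.3, -3.9]
opening: 0.0236
grasp_force: 24.9
```

```bash
python3 tilt.py
```

```text
dark runs [(np.int64(147), np.int64(242)), (np.int64(453), np.int64(480))] obs [ 0.6521 -0.178   0.2162]
tilt deg 15.7  mid dist mm 45.4 cost 0.00
tilt deg 15.7  mid dist mm 45.4 cost 0.00
tilt deg 15.7  mid dist mm 45.4 cost 0.00
band px widths [np.int64(79), np.int64(76)]
```

Call:
arm_command(
  series=[
    [0, 0, 0.03, 0],
    [0, 0, 0.0, 0],
    [0, 0, 0.03, 0],
    [0, 0, 0.0, 0],
    [0, 0, 0.0, 0],
  ],
  hand=0.0,
  grip_force=20,
)

```text
time: 6.5
ee_pos: [0.6509, -0.1777, 0.2145]
tcp_rot: [180.0, -0.2, 176.0]
wrist_force: [0.1, -0.1, -1.3]
opening: 0.023
grasp_force: 23.8
```

```bash
python3 tilt.py
```

```text
dark runs [(np.int64(158), np.int64(237)), (np.int64(453), np.int64(480))] obs [ 0.6518 -0.178   0.2153]
tilt deg 35.5  mid dist mm 44.1 cost 0.00
tilt deg 35.5  mid dist mm 44.1 cost 0.00
tilt deg 35.5  mid dist mm 44.1 cost 0.00
band px widths [np.int64(65), np.int64(67)]
```

Call:
arm_command(
  series=[
    [0, 0, 0.03, 0],
    [0, 0, 0.0, 0],
    [0, 0, 0.0, 0],
    [0, 0, 0.0, 0],
    [0, 0, 0.0, 0],
  ],
)

```text
time: 7.05
ee_pos: [0.6526, -0.1781, 0.2169]
tcp_rot: [-180.0, 0.2, 176.0]
wrist_force: [-0.1, 0.6, -3.7]
opening: 0.0236
grasp_force: 23.4
```

```bash
python3 tilt.py
```

```text
dark runs [(np.int64(167), np.int64(239)), (np.int64(453), np.int64(480))] obs [ 0.6523 -0.1781  0.2166]
tilt deg 43.0  mid dist mm 43.2 cost 0.00
tilt deg 43.0  mid dist mm 43.2 cost 0.00
tilt deg 43.0  mid dist mm 43.2 cost 0.00
band px widths [np.int64(62), np.int64(65)]
```

One more small jerk to get a bit steeper than 44°.

Call:
arm_command(
  series=[
    [0, 0, 0.03, 0],
    [0, 0, 0.0, 0],
    [0, 0, 0.0, 0],
    [0, 0, 0.0, 0],
    [0, 0, 0.0, 0],
  ],
)

```text
time: 7.6
ee_pos: [0.6525, -0.1781, 0.2172]
tcp_rot: [-180.0, 0.2, 176.0]
wrist_force: [-1.1, -0.1, -4.4]
opening: 0.0232
grasp_force: 23.1
```

```bash
python3 tilt.py
```

```text
dark runs [(np.int64(175), np.int64(242)), (np.int64(453), np.int64(480))] obs [ 0.6523 -0.1781  0.2169]
tilt deg 48.4  mid dist mm 42.2 cost 0.00
tilt deg 48.4  mid dist mm 42.2 cost 0.00
tilt deg 48.4  mid dist mm 42.2 cost 0.00
band px widths [np.int64(59), np.int64(63)]
```

Call:
arm_command(
  series=[
    [0, 0.02, 0, 0],
    [0.001, 0.06, 0, 0],
    [0.003, 0.1, 0, 0],
    [0.005, 0.14, 0, 0],
    [0.007, 0.18, 0, 0],
  ],
  hand=0.0,
  grip_force=60,
)

```text
time: 8.15
ee_pos: [0.6572, 0.0044, 0.2164]
tcp_rot: [180.0, 0.0, 176.0]
wrist_force: [-0.3, 0.4, -2.9]
opening: 0.0221
grasp_force: 63.5
```

Call:
arm_command(
  series=[
    [0.002, 0.04, 0, 0],
    [0.004, 0.08, 0, 0],
    [0.006, 0.12, 0, 0],
    [0.007, 0.17, 0, 0],
    [0.007, 0.2, 0, 0],
  ],
)

```text
time: 8.65
ee_pos: [0.6637, 0.2063, 0.2162]
tcp_rot: [179.9, 0.0, 176.1]
wrist_force: [0.6, -0.3, -2.9]
opening: 0.022
grasp_force: 63.4
```

Call:
arm_command(
  series=[
    [0, 0.006, 0, -0.03],
    [0, 0.011, 0, -0.061],
    [0, 0.011, 0.02, -0.061],
    [0, 0.011, 0.04, -0.061],
    [0, 0.011, 0.04, -0.061],
  ],
)

```text
time: 9.15
ee_pos: [0.664, 0.2119, 0.1734]
tcp_rot: [-179.9, -0.2, 179.5]
wrist_force: [-0.3, 0.1, -4.4]
opening: 0.0223
grasp_force: 63.4
```

```bash
python3 tilt.py w3.png
```

```text
dark runs [(np.int64(176), np.int64(241)), (np.int64(454), np.int64(480))] obs [0.6643 0.212  0.1753]
tilt deg 50.1  mid dist mm 42.8 cost 0.00
tilt deg 50.1  mid dist mm 42.8 cost 0.00
tilt deg 50.1  mid dist mm 42.8 cost 0.00
band px widths [np.int64(61), np.int64(122)]
```

View pics/w3.png

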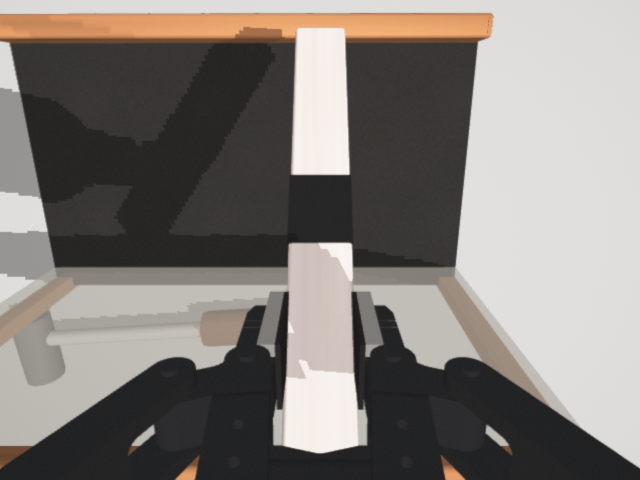

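```bash
cat > s5.py <<'E'
from h import *
np.set_printoptions(precision=4,suppress=True)
_,K,M,c=shot('wrist')
print(at_z([[57,268],[455,268]],.006,K,M)); print(at_z([[12,42],[478,42]],.031,K,M)); print('foot end face top', at_z([[321,29]],.09,K,M))
E
python3 s5.py
```

```text
[[0.7147 0.0059 0.006 ]
 [0.7179 0.3164 0.006 ]]
[[0.555  0.0239 0.031 ]
 [0.5578 0.3095 0.031 ]]
foot end face top [[0.5572 0.2129 0.09  ]]
```

Call:
arm_command(
  series=[
    [0, 0, 0.025, 0],
    [0, 0, 0.045, 0],
    [0, 0, 0.052, 0],
    [0, 0, 0.056, 0],
    [0, 0, 0.058, 0],
  ],
)

```text
time: 9.75
ee_pos: [0.6661, 0.2132, 0.1316]
tcp_rot: [179.8, 0.7, 179.5]
wrist_force: [-26.1, -7.0, 62.6]
opening: 0.0222
grasp_force: 74.2
```

Call:
arm_command(
  series=[
    [0.003, 0, 0, 0],
    [0.006, 0, 0, 0],
    [0.007, 0, 0, 0],
    [0.007, 0, 0.002, 0],
    [0.007, 0, 0.002, 0],
  ],
)

```text
time: 10.25
ee_pos: [0.6656, 0.2135, 0.1319]
tcp_rot: [179.7, 1.5, 179.4]
wrist_force: [8.6, -4.2, 51.1]
opening: 0.0221
grasp_force: 71.9
```

```bash
python3 tilt.py
```

```text
dark runs [(np.int64(208), np.int64(261)), (np.int64(454), np.int64(480))] obs [0.6656 0.2135 0.1319]
tilt deg 64.9  mid dist mm 35.2 cost 0.00
tilt deg 64.9  mid dist mm 35.2 cost 0.00
tilt deg 64.9  mid dist mm 35.2 cost 0.00
band px widths [np.int64(56), np.int64(120)]
```

Call:
arm_command(
  series=[
    [-0.002, 0, -0.02, 0],
    [-0.007, 0, -0.04, 0],
    [-0.007, 0, -0.06, 0],
    [-0.007, 0, -0.06, 0],
    [-0.007, 0, -0.06, 0],
  ],
)

```text
time: 10.8
ee_pos: [0.6654, 0.213, 0.177]
tcp_rot: [180.0, 0.1, 179.5]
wrist_force: [0.8, 0.1, -4.4]
opening: 0.022
grasp_force: 66.8
```

```bash
python3 tilt.py w4.png
```

```text
dark runs [(np.int64(211), np.int64(262)), (np.int64(454), np.int64(480))] obs [0.665  0.2129 0.1759]
tilt deg 66.9  mid dist mm 35.0 cost 0.00
tilt deg 66.9  mid dist mm 35.0 cost 0.00
tilt deg 66.9  mid dist mm 35.0 cost 0.00
band px widths [np.int64(55), np.int64(189)]
```

View pics/w4.png

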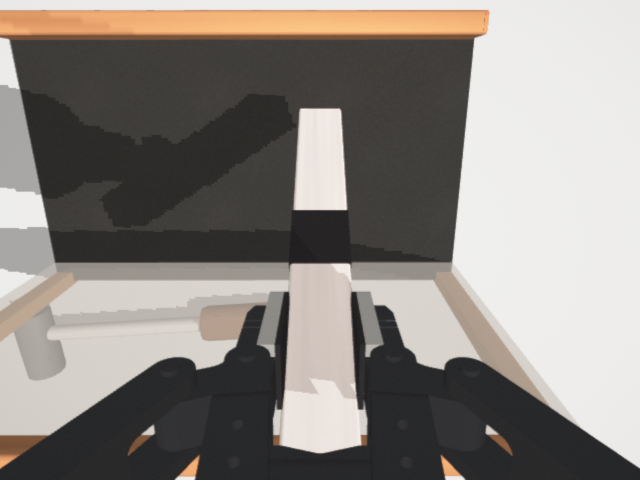

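```bash
cat > fit3.py <<'E'
from h import *
from scipy.optimize import least_squares
_,K,_,c=shot('wrist');T=np.array(c['T_tool_cam'])
def fit(rows,extra=True):
    def f(p):
        a,l,g=p;o=[]
        for s in (l+.1,l+.015,l-.015):
            q=np.array([s*np.cos(a)+.012*np.sin(a),0,g+s*np.sin(a)-.012*np.cos(a)]);o.append(proj(q,K,T)[0,1])
        return np.array(o)-rows
    s=least_squares(f,[.8,.045,-.01]);a,l,g=s.x
    print('tilt %.1f mid %.1f g %.1f cost %.3f | foot centre from TCP: back %.1f down %.1f mm'%(np.degrees(a),l*1e3,g*1e3,s.cost,(l+.1)*np.cos(a)*1e3,(g+(l+.1)*np.sin(a))*1e3))
if __name__=='__main__':
    import sys
    for r in sys.argv[1:]: fit(np.array(eval(r),float))
E
python3 fit3.py [29,176,241] [109,211,262]
```

```text
tilt 40.3 mid 31.9 g 20.1 cost 0.000 | foot centre from TCP: back 100.5 down 105.5 mm
tilt 59.3 mid 13.3 g 34.6 cost 0.000 | foot centre from TCP: back 57.9 down 132.0 mm
```

```bash
cat > fit3.py <<'E'
from h import *
from scipy.optimize import least_squares
c=bot.camera('wrist');im=c['color'];K=np.array(c['camera_matrix']);T=np.array(c['T_tool_cam'])
def fit(rows,wid=None):
    def f(p):
        a,l,g=p;o=[]
        for i,s in enumerate((l+.1,l+.015,l-.015)):
            q=np.array([s*np.cos(a)+.012*np.sin(a),0,g+s*np.sin(a)-.012*np.cos(a)]);o.append((proj(q,K,T)[0,1]-rows[i])/2)
            if wid:
                e=proj(np.array([q+[0,.012,0],q-[0,.012,0]]),K,T);o.append((abs(e[0,0]-e[1,0])-wid[i])/1.)
        return o+[(l-.043)/.005,(g+.006)/.005]
    s=least_squares(f,[.8,.045,-.01]);a,l,g=s.x
    print('tilt %.1f mid %.1f g %.1f cost %.2f | foot centre from TCP: back %.1f down %.1f mm'%(np.degrees(a),l*1e3,g*1e3,s.cost,(l+.1)*np.cos(a)*1e3,(g+(l+.1)*np.sin(a))*1e3))
def auto(save=None):
    if save: cv2.imwrite('pics/'+save,im)
    hsv=cv2.cvtColor(im,cv2.COLOR_BGR2HSV);V=hsv[...,2]
    d=(np.median(V[:,312:330],axis=1)<50).astype(int);runs=np.flatnonzero(np.diff(np.r_[0,d,0])).reshape(-1,2)
    print('dark runs',[tuple(map(int,r)) for r in runs if r[1]-r[0]>12],bot.get_obs()['ee_pos'].round(4),bot.get_obs()['wrist_force'].round(1))
    return [r for r in runs if r[1]-r[0]>12]
if __name__=='__main__':
    import sys
    auto()
    for r in sys.argv[1:]: v=eval(r);fit(np.array(v[0],float),v[1] if len(v)>1 else None)
E
python3 fit3.py "[[29,176,241]]" "[[109,211,262]]" "[[29,176,241],[50,62,64]]" "[[109,211,262],[41.5,56,62]]"
```

```text
dark runs [(211, 262), (454, 480)] [0.6645 0.2129 0.175 ] [-0.8  0.1 -3.7]
tilt 45.5 mid 40.3 g -5.3 cost 0.97 | foot centre from TCP: back 98.3 down 94.8 mm
tilt 64.5 mid 34.2 g -9.7 cost 2.49 | foot centre from TCP: back 57.7 down 111.4 mm
tilt 44.9 mid 39.3 g -2.7 cost 4.03 | foot centre from TCP: back 98.7 down 95.6 mm
tilt 63.9 mid 30.0 g 0.2 cost 7.05 | foot centre from TCP: back 57.2 down 116.9 mm
```

Call:
arm_command(
  series=[
    [0.015, 0, 0, 0],
    [0.03, 0, 0.01, 0],
    [0.036, 0, 0.025, 0],
    [0.036, 0, 0.038, 0],
    [0.036, 0, 0.041, 0],
  ],
)

```text
time: 11.45
ee_pos: [0.6284, 0.2132, 0.1331]
tcp_rot: [-179.9, -0.1, 179.5]
wrist_force: [1.2, 0.5, 0.1]
opening: 0.022
grasp_force: 66.9
```

Call:
arm_command(
  series=[
    [0, 0, 0.002, 0],
    [0, 0, 0.004, 0],
    [0, 0, 0.006, 0],
    [0, 0, 0.008, 0],
    [0, 0, 0.009, 0],
  ],
  hand=0.0,
  grip_force=25,
)

```text
time: 11.95
ee_pos: [0.6319, 0.2136, 0.1312]
tcp_rot: [179.9, 0.5, 179.5]
wrist_force: [4.1, -1.7, 20.9]
opening: 0.0223
grasp_force: 68.0
```

```bash
python3 fit3.py; cat > save.py <<'E'
from h import *
import sys
cv2.imwrite('pics/'+sys.argv[1],np.hstack([cv2.resize(shot('wrist')[0],(400,300)),shot('scene')[0][190:490,180:580] if 0 else cv2.resize(shot('scene')[0][200:380,230:470],(400,300))]))
E
python3 save.py w5.png
```

```text
dark runs [(208, 260), (454, 480)] [0.632  0.2137 0.1312] [ 4.3 -1.8 17.6]
```

View pics/w5.png

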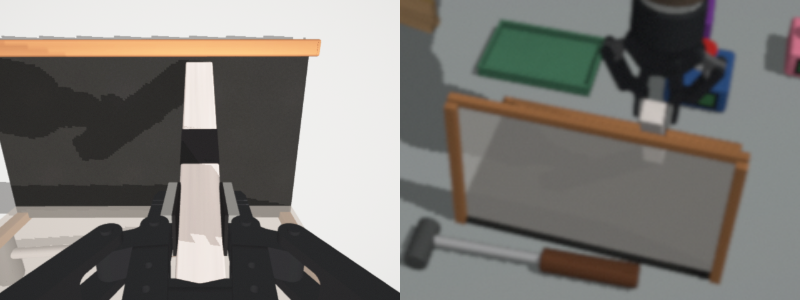

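Call:
arm_command(
  series=[
    [-0.004, 0, 0.001, 0],
    [-0.008, 0, 0.003, 0],
    [-0.012, 0, 0.006, 0],
    [-0.016, 0, 0.009, 0],
    [-0.016, 0, 0.009, 0],
  ],
  hand=0.0,
  grip_force=20,
)

```text
time: 12.6
ee_pos: [0.6491, 0.2137, 0.1224]
tcp_rot: [179.9, 0.6, 179.4]
wrist_force: [7.0, -1.2, 18.4]
opening: 0.0221
grasp_force: 67.1
```

```bash
python3 fit3.py; python3 -c "
from h import *
im=shot('wrist')[0];V=cv2.cvtColor(im,cv2.COLOR_BGR2HSV)[...,2];print(np.median(V[20:220:4,312:330],axis=1).astype(int))"
```

```text
dark runs [(195, 255), (454, 480)] [0.6489 0.2137 0.1225] [ 7.5 -1.4 18.4]
[238 182 243 246 247 249 251 252 238 123  64  63 106 250 249 249 249 249
 249 249 249 249 249 249 248 249 249 249 249 248 249 249 249 249 249 249
 249 248 248 248 249 249 248 247  43  44  43  44  43  44]
```

Call:
arm_command(
  series=[
    [-0.004, 0, 0.003, 0],
    [-0.008, 0, 0.006, 0],
    [-0.011, 0, 0.009, 0],
    [-0.011, 0, 0.009, 0],
    [-0.011, 0, 0.009, 0],
  ],
)

```text
time: 13.2
ee_pos: [0.659, 0.2135, 0.1155]
tcp_rot: [179.8, 0.6, 179.5]
wrist_force: [0.7, -4.1, 28.1]
opening: 0.0225
grasp_force: 68.0
```

```bash
python3 fit3.py "[[70,195,255]]"; python3 -c "
from h import *
im=shot('wrist')[0];V=cv2.cvtColor(im,cv2.COLOR_BGR2HSV)[...,2];print(np.median(V[20:100:3,312:330],axis=1).astype(int))"
```

```text
dark runs [(189, 253), (454, 480)] [0.659  0.2135 0.1154] [-1.2 -2.8 29.4]
tilt 54.6 mid 35.9 g -8.0 cost 1.58 | foot centre from TCP: back 78.8 down 102.8 mm
[246 247 247 216 120 111  59  60  59  61 245 248 248 248 248 248 248 248
 248 248 248 247 248 248 247 248 247]
```

Call:
arm_command(
  series=[
    [0, 0, -0.003, 0],
    [0, 0, -0.005, 0],
    [0, 0, -0.006, 0],
    [0, 0, -0.006, 0],
    [0, 0, -0.006, 0],
  ],
)

```text
time: 13.8
ee_pos: [0.6579, 0.2134, 0.1167]
tcp_rot: [179.9, 0.3, 179.5]
wrist_force: [5.2, -0.1, 7.7]
opening: 0.022
grasp_force: 65.6
```

Call:
arm_command(
  series=[
    [0, 0, 0, 0],
    [0, 0, 0, 0],
    [0, 0, 0, 0],
    [0, 0, 0, 0],
    [0, 0, 0, 0],
  ],
  hand=0.045,
)

```text
time: 14.3
ee_pos: [0.6558, 0.2132, 0.1141]
tcp_rot: [-180.0, -0.0, 179.5]
wrist_force: [-0.4, -1.0, 0.6]
opening: 0.0449
grasp_force: 0.0
```

Call:
arm_command(
  series=[
    [0, 0, -0.02, 0],
    [0, 0, -0.05, 0],
    [0, 0, -0.09, 0],
    [0, 0, -0.13, 0],
    [0, 0, -0.15, 0],
  ],
)

```text
time: 14.8
ee_pos: [0.6561, 0.2133, 0.2684]
tcp_rot: [179.9, 0.2, 179.5]
wrist_force: [0.2, 0.1, -0.5]
opening: 0.045
grasp_force: 0.0
```

```bash
python3 save.py w6.png
```

```text
(no output)
```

View pics/w6.png

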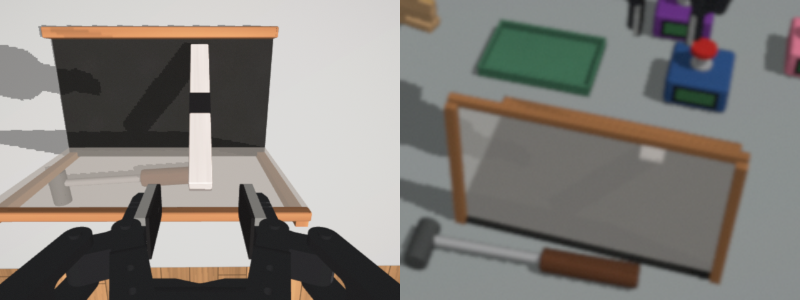

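Call:
arm_command(
  series=[
    [0.005, -0.045, 0, 0],
    [0.01, -0.092, 0, 0],
    [0.016, -0.139, 0, 0],
    [0.021, -0.186, 0, 0],
    [0.026, -0.233, 0, 0],
  ],
)

```text
time: 15.4
ee_pos: [0.627, -0.0212, 0.263]
tcp_rot: [180.0, -0.1, 179.5]
wrist_force: [0.4, -0.1, -0.6]
opening: 0.0451
grasp_force: 0.0
```

Call:
arm_command(
  series=[
    [0.005, -0.047, 0, 0],
    [0.01, -0.094, 0, 0],
    [0.016, -0.141, 0.002, 0],
    [0.021, -0.188, 0.004, 0],
    [0.026, -0.235, 0.008, 0.01],
  ],
)

```text
time: 15.9
ee_pos: [0.5991, -0.2561, 0.2552]
tcp_rot: [180.0, -0.0, 178.9]
wrist_force: [1.1, -0.2, 0.6]
opening: 0.0452
grasp_force: 0.0
```

Call:
arm_command(
  series=[
    [0, 0, 0, 0],
    [0, 0, 0, 0],
    [0, 0, 0, 0],
    [0, 0, 0, 0],
    [0, 0, 0, 0],
  ],
)

```text
time: 16.4
ee_pos: [0.6001, -0.2531, 0.2565]
tcp_rot: [-180.0, 0.0, 179.0]
wrist_force: [-0.2, 0.4, -0.2]
opening: 0.0449
grasp_force: 0.0
```

```bash
cat > rods.py <<'E'
from h import *
np.set_printoptions(precision=4,suppress=True)
im,K,M,c=shot('wrist');print(bot.get_obs()['ee_pos'],bot.get_obs()['tcp_rot'][2])
hsv=cv2.cvtColor(im,cv2.COLOR_BGR2HSV);V=hsv[...,2];S=hsv[...,1];H=hsv[...,0]
for n,m in [('white',(V>165)&(S<40)),('brass',(S>110)&(H>10)&(H<32)&(V>60))]:
    k=m.astype(np.uint8);k[400:]=0
    k=cv2.morphologyEx(k,cv2.MORPH_OPEN,np.ones((3,3)))
    num,l,s,ce=cv2.connectedComponentsWithStats(k)
    for i in range(1,num):
        if s[i,4]>500:
            ys,xs=np.nonzero(l==i);w=at_z(np.c_[xs,ys],.024,K,M)[:,:2]*1000
            print(n,ce[i].round(),[np.round(v,1) for v in cv2.minAreaRect(w.astype(np.float32))])
for t in ['rod_a_mid','rod_a_end1']:
    for r in bot.mark_of('wrist',t): print(t,round(r['confidence'],2),np.round(r['location']),at_z(r['location'],.012,K,M)[0])
E
python3 rods.py
```

```text
[ 0.6001 -0.2533  0.2565] 179.00859671797528
white [212. 115.] [array([ 540.9, -343.2]), array([21.9, 84. ]), np.float64(85.2)]
white [213. 244.] [array([ 655.3, -352.8]), array([21.8, 83.4]), np.float64(85.2)]
brass [316. 110.] [array([ 538.9, -255.8]), array([23.2, 84.3]), np.float64(88.8)]
brass [316. 239.] [array([ 653.1, -257.6]), array([23.3, 83.8]), np.float64(89.1)]
rod_a_mid 0.57 [217. 180.] [ 0.5971 -0.3467  0.012 ]
rod_a_end1 0.82 [215.  65.] [ 0.4994 -0.3395  0.012 ]
rod_a_end1 0.68 [217. 282.] [ 0.6975 -0.3556  0.012 ]
```

Call:
arm_command(
  series=[
    [-0.02, -0.002, 0.02, 0],
    [-0.041, -0.0035, 0.06, 0],
    [-0.041, -0.0035, 0.11, 0],
    [-0.041, -0.0035, 0.155, 0],
    [-0.041, -0.0035, 0.2, 0],
  ],
  hand=0.05,
)

```text
time: 17.05
ee_pos: [0.6406, -0.2581, 0.0543]
tcp_rot: [180.0, -0.0, 179.0]
wrist_force: [1.2, -0.8, 0.1]
opening: 0.0502
grasp_force: 0.0
```

Call:
arm_command(
  series=[
    [0, 0, 0.02, 0],
    [0, 0, 0.035, 0],
    [0, 0, 0.045, 0],
    [0, 0, 0.051, 0],
    [0, 0, 0.051, 0],
  ],
)

```text
time: 17.55
ee_pos: [0.641, -0.2586, 0.0055]
tcp_rot: [-180.0, 0.0, 178.9]
wrist_force: [-0.2, 0.3, -0.3]
opening: 0.0499
grasp_force: 0.0
```

Call:
arm_command(
  series=[
    [0, 0, 0, 0],
    [0, 0, 0, 0],
    [0, 0, 0, 0],
    [0, 0, 0, 0],
    [0, 0, 0, 0],
  ],
  hand=0.0,
  grip_force=20,
)

```text
time: 18.05
ee_pos: [0.6415, -0.2586, 0.0067]
tcp_rot: [-180.0, 0.1, 178.9]
wrist_force: [0.1, 1.6, 5.6]
opening: 0.0235
grasp_force: 21.4
```

Call:
arm_command(
  series=[
    [0, 0, -0.04, 0],
    [0, 0, -0.08, 0],
    [0, 0, -0.13, 0],
    [0, 0, -0.18, 0],
    [0, 0, -0.21, 0],
  ],
)

```text
time: 18.55
ee_pos: [0.6409, -0.2588, 0.2193]
tcp_rot: [-179.9, 0.2, 178.9]
wrist_force: [0.8, -0.5, -4.8]
opening: 0.0232
grasp_force: 20.3
```

Call:
arm_command(
  series=[
    [0, 0, 0.03, 0],
    [0, 0, 0.0, 0],
    [0, 0, 0.0, 0],
    [0, 0, 0.0, 0],
    [0, 0, 0.0, 0],
  ],
)

```text
time: 19.05
ee_pos: [0.6414, -0.2589, 0.2159]
tcp_rot: [-180.0, 0.1, 178.9]
wrist_force: [0.4, -0.1, -4.5]
opening: 0.0233
grasp_force: 21.6
```

```bash
sed -i 's/^def tilt(/def tilt(/; s/^    print(.band px widths.,w)/    cc=cv2.cvtColor(im,cv2.COLOR_BGR2HSV);print("col V S",[(k,int(np.median(cc[k,312:330,2])),int(np.median(cc[k,312:330,1]))) for k in range(0,150,8)])/' tilt.py; python3 tilt.py
```

```text
dark runs [(np.int64(210), np.int64(261)), (np.int64(453), np.int64(480))] obs [ 0.6412 -0.2588  0.2156]
tilt deg 66.7  mid dist mm 35.4 cost 0.00
tilt deg 66.7  mid dist mm 35.4 cost 0.00
tilt deg 66.7  mid dist mm 35.4 cost 0.00
col V S [(0, 143, 4), (8, 143, 4), (16, 143, 4), (24, 143, 4), (32, 144, 4), (40, 144, 5), (48, 144, 4), (56, 144, 4), (64, 144, 4), (72, 145, 4), (80, 145, 4), (88, 145, 4), (96, 144, 4), (104, 145, 4), (112, 140, 8), (120, 123, 144), (128, 123, 145), (136, 122, 144), (144, 122, 145)]
```

Call:
arm_command(
  series=[
    [0.002, 0.03, 0, 0],
    [0.004, 0.07, 0, 0],
    [0.006, 0.11, 0, 0],
    [0.008, 0.15, 0, 0],
    [0.01, 0.19, 0, 0],
  ],
  hand=0.0,
  grip_force=60,
)

```text
time: 19.6
ee_pos: [0.6344, -0.067, 0.2154]
tcp_rot: [-180.0, 0.1, 178.9]
wrist_force: [0.2, 0.1, -5.9]
opening: 0.0224
grasp_force: 61.6
```

Call:
arm_command(
  series=[
    [0.002, 0.04, 0, 0],
    [0.004, 0.08, 0, 0],
    [0.006, 0.12, 0, 0],
    [0.008, 0.16, 0, 0],
    [0.0105, 0.2, 0, -0.01],
  ],
)

```text
time: 20.1
ee_pos: [0.6277, 0.1334, 0.2155]
tcp_rot: [180.0, 0.1, 179.5]
wrist_force: [1.6, -0.0, -5.8]
opening: 0.0226
grasp_force: 61.6
```

Call:
arm_command(
  series=[
    [0, 0, 0.01, 0],
    [0, 0, 0.03, 0],
    [0, 0, 0.05, 0],
    [0, 0, 0.06, 0],
    [0, 0, 0.06, 0],
  ],
)

```text
time: 20.6
ee_pos: [0.627, 0.1313, 0.1536]
tcp_rot: [-180.0, -0.1, 179.5]
wrist_force: [-0.2, -0.7, -5.9]
opening: 0.0225
grasp_force: 61.6
```

```bash
cat > st.py <<'E'
from h import *
# column profile of held rod: foot row & stop edge, band
im,K,M,c=shot('wrist');hsv=cv2.cvtColor(im,cv2.COLOR_BGR2HSV);V=np.median(hsv[:,312:330,2],1);V2=np.median(hsv[:,385:400,2],1)
def runs(v): d=(v<75).astype(int);return [tuple(map(int,r)) for r in np.flatnonzero(np.diff(np.r_[0,d,0])).reshape(-1,2) if r[1]-r[0]>2]
print('rod col dark',runs(V),'side col dark',runs(V2)[:3]);o=bot.get_obs();print(o['ee_pos'].round(4),o['wrist_force'].round(1),o['tcp_rot'].round(1),round(o['time'],1))
E
python3 st.py
```

```text
rod col dark [(102, 112), (210, 260), (453, 480)] side col dark [(102, 480)]
[0.6274 0.1314 0.1551] [ 0.2 -0.5 -4.5] [-180.    -0.   179.5] 20.6
```

Call:
arm_command(
  series=[
    [0, 0, 0.012, 0],
    [0, 0, 0.02, 0],
    [0, 0, 0.023, 0],
    [0, 0, 0.026, 0],
    [0, 0, 0.028, 0],
  ],
)

```text
time: 21.15
ee_pos: [0.6323, 0.132, 0.1344]
tcp_rot: [179.9, 0.9, 179.5]
wrist_force: [9.7, -2.0, 31.8]
opening: 0.0228
grasp_force: 64.3
```

Call:
arm_command(
  series=[
    [-0.004, 0, 0.003, 0],
    [-0.008, 0, 0.005, 0],
    [-0.012, 0, 0.007, 0],
    [-0.016, 0, 0.01, 0],
    [-0.016, 0, 0.01, 0],
  ],
  hand=0.0,
  grip_force=20,
)

```text
time: 21.65
ee_pos: [0.6492, 0.1319, 0.1241]
tcp_rot: [179.9, 0.9, 179.5]
wrist_force: [10.8, -1.5, 23.9]
opening: 0.0223
grasp_force: 59.9
```

```bash
python3 st.py
```

```text
rod col dark [(56, 74), (198, 258), (453, 480)] side col dark [(56, 310), (312, 480)]
[0.649  0.1319 0.1242] [11.4 -0.8 23.3] [179.9   0.9 179.5] 21.7
```

Call:
arm_command(
  series=[
    [-0.004, 0, 0.003, 0],
    [-0.008, 0, 0.006, 0],
    [-0.011, 0, 0.009, 0],
    [-0.011, 0, 0.009, 0],
    [-0.011, 0, 0.006, 0],
  ],
)

```text
time: 22.2
ee_pos: [0.6574, 0.1318, 0.1176]
tcp_rot: [179.9, 0.6, 179.5]
wrist_force: [3.6, 0.1, 10.5]
opening: 0.0225
grasp_force: 57.5
```

Call:
arm_command(
  series=[
    [0, 0, -0.002, 0],
    [0, 0, -0.003, 0],
    [0, 0, -0.003, 0],
    [0, 0, -0.003, 0],
    [0, 0, -0.003, 0],
  ],
)

```text
time: 22.7
ee_pos: [0.6571, 0.1318, 0.1179]
tcp_rot: [179.9, 0.5, 179.5]
wrist_force: [4.3, -0.1, 10.3]
opening: 0.0221
grasp_force: 57.5
```

Call:
arm_command(
  series=[
    [0, 0, 0, 0],
    [0, 0, 0, 0],
    [0, 0, 0, 0],
    [0, 0, 0, 0],
    [0, 0, 0, 0],
  ],
  hand=0.045,
)

```text
time: 23.2
ee_pos: [0.6545, 0.1315, 0.114]
tcp_rot: [-180.0, -0.0, 179.5]
wrist_force: [-0.0, -1.2, 0.1]
opening: 0.0449
grasp_force: 0.0
```

Call:
arm_command(
  series=[
    [0, 0, -0.02, 0],
    [0, 0, -0.05, 0],
    [0, 0, -0.09, 0],
    [0, 0, -0.13, 0],
    [0, 0, -0.15, 0],
  ],
)

```text
time: 23.7
ee_pos: [0.6548, 0.1316, 0.2682]
tcp_rot: [180.0, 0.2, 179.5]
wrist_force: [0.2, -0.1, 0.2]
opening: 0.045
grasp_force: 0.0
```

```bash
cat > chk.py <<'E'
from h import *
import sys
np.set_printoptions(precision=1,suppress=True)
o0=np.array([.636,.161]);ya=np.radians(-.6);Rz=np.array([[np.cos(ya),-np.sin(ya)],[np.sin(ya),np.cos(ya)]])
def W(p): return np.r_[Rz@np.array(p[:2])+o0,p[2]]
im,K,M,c=shot('wrist');hsv=cv2.cvtColor(im,cv2.COLOR_BGR2HSV)
m=((hsv[...,2]>110)&((hsv[...,1]<50)|((hsv[...,1]>90)&(hsv[...,0]>17)&(hsv[...,0]<32)))).astype(np.uint8)
for y in map(float,sys.argv[1:]):
    pts=np.array([W([-.080,y,.0233]),W([-.0093,y,.0936]),W([.0075,y,.1100]) ,W([.0639,y,.162])])
    e=proj(pts,K,M);print('y',y,'expect foot,top px',e[0],e[3])
    cx=int(e[1,0]);v=np.median(hsv[:,cx-4:cx+5,2],1);d=np.flatnonzero(np.abs(np.diff(cv2.GaussianBlur(v.reshape(-1,1),(1,3),0).ravel()))>25)
    print('   edges rows in col',cx,d)
E
python3 chk.py .051 -.030
```

```text
y 0.051 expect foot,top px [415.7  64.3] [446.5 293.8]
   edges rows in col 429 [ 43  59  62 235 236 317 318]
y -0.03 expect foot,top px [319.1  64.1] [319.3 293.8]
   edges rows in col 319 [ 59  60  61  75  76  77 150 151 152 182 183 184 305 331 340 341 451 452
 453]
```

```bash
python3 - <<'E'
from h import *
im,K,M,c=shot('wrist','w7.png')
cv2.imwrite('pics/w7c.png',cv2.resize(im[30:350,200:500],None,fx=1.8,fy=1.8,interpolation=cv2.INTER_CUBIC))
E
```

```text
(no output)
```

View pics/w7c.png

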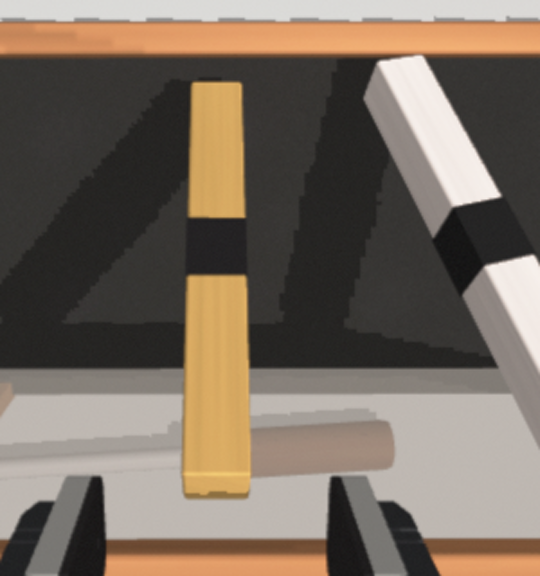

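Call:
arm_command(
  series=[
    [0, 0, 0.04, 0],
    [0, 0, 0.08, 0],
    [0, 0, 0.12, 0],
    [0, 0, 0.145, 0],
    [0, 0, 0.15, 0],
  ],
)

```text
time: 24.3
ee_pos: [0.6522, 0.131, 0.1091]
tcp_rot: [-179.9, -0.4, 179.5]
wrist_force: [0.1, -0.5, -0.9]
opening: 0.0454
grasp_force: 0.0
```

Call:
arm_command(
  series=[
    [0, 0, 0, 0],
    [0, 0, 0, 0],
    [0, 0, 0, 0],
    [0, 0, 0, 0],
    [0, 0, 0, 0],
  ],
  hand=0.0,
  grip_force=40,
)

```text
time: 24.8
ee_pos: [0.6547, 0.1316, 0.1153]
tcp_rot: [180.0, 0.1, 179.5]
wrist_force: [-4.8, -0.1, 1.6]
opening: 0.0227
grasp_force: 43.8
```

Call:
arm_command(
  series=[
    [0.003, 0, 0, 0],
    [0.006, 0, 0, 0],
    [0.009, 0, 0, 0],
    [0.012, 0, 0, 0],
    [0.012, 0, 0, 0],
  ],
)

```text
time: 25.3
ee_pos: [0.6431, 0.1316, 0.1153]
tcp_rot: [180.0, 0.1, 179.5]
wrist_force: [5.2, 0.1, 2.4]
opening: 0.0229
grasp_force: 43.8
```

```bash
python3 st.py
```

```text
rod col dark [(204, 269), (454, 480)] side col dark [(70, 480)]
[0.6432 0.1317 0.1152] [5.1 0.3 4.1] [1.800e+02 1.000e-01 1.795e+02] 25.4
```

Call:
arm_command(
  series=[
    [0, 0, 0, 0],
    [0, 0, 0, 0],
    [0, 0, 0, 0],
    [0, 0, 0, 0],
    [0, 0, 0, 0],
  ],
  hand=0.045,
)

```text
time: 25.85
ee_pos: [0.6424, 0.1316, 0.114]
tcp_rot: [-180.0, -0.0, 179.5]
wrist_force: [0.6, 0.2, -0.7]
opening: 0.0449
grasp_force: 0.0
```

Call:
arm_command(
  series=[
    [0, 0, -0.02, 0],
    [-0.004, 0, -0.05, 0],
    [-0.008, 0, -0.09, 0],
    [-0.012, 0, -0.13, 0],
    [-0.012, 0, -0.15, 0],
  ],
)

```text
time: 26.35
ee_pos: [0.6551, 0.1315, 0.268]
tcp_rot: [180.0, 0.2, 179.5]
wrist_force: [0.2, -0.6, -0.2]
opening: 0.0454
grasp_force: 0.0
```

```bash
python3 chk.py .051 -.030
```

```text
y 0.051 expect foot,top px [415.8  63.9] [446.8 293.5]
   edges rows in col 429 [ 59  61  62 235 236 317 318]
y -0.03 expect foot,top px [319.2  63.8] [319.4 293.6]
   edges rows in col 319 [ 59  60  62  63  64 142 143 144 145 176 177 178 297 331 340 451 452 453]
```

Call:
arm_command(
  series=[
    [0.005, -0.047, 0, 0],
    [0.01, -0.095, 0, 0],
    [0.015, -0.143, 0, 0],
    [0.02, -0.191, 0, 0],
    [0.025, -0.239, 0, 0],
  ],
)

```text
time: 26.9
ee_pos: [0.6268, -0.109, 0.2641]
tcp_rot: [180.0, -0.0, 179.5]
wrist_force: [0.1, 0.6, -0.4]
opening: 0.0452
grasp_force: 0.0
```

Call:
arm_command(
  series=[
    [0.005, -0.047, 0, 0],
    [0.01, -0.095, 0, 0],
    [0.015, -0.143, 0, 0.02],
    [0.02, -0.191, 0.006, 0.05],
    [0.026, -0.238, 0.012, 0.075],
  ],
)

```text
time: 27.4
ee_pos: [0.5989, -0.347, 0.252]
tcp_rot: [-180.0, 0.0, 175.1]
wrist_force: [1.7, 0.4, -0.2]
opening: 0.0447
grasp_force: 0.0
```

Call:
arm_command(
  series=[
    [0, 0, 0, 0],
    [0, 0, 0, 0],
    [0, 0, 0, 0],
    [0, 0, 0, 0],
    [0, 0, 0, 0],
  ],
)

```text
time: 27.9
ee_pos: [0.5999, -0.3438, 0.2529]
tcp_rot: [-180.0, 0.0, 175.3]
wrist_force: [-0.0, 0.6, 0.1]
opening: 0.0451
grasp_force: 0.0
```

```bash
python3 rods.py
```

```text
[ 0.5998 -0.344   0.2528] 175.28486318257586
white [315. 113.] [array([ 540.9, -343. ]), array([22.3, 83.9]), np.float64(84.7)]
white [316. 244.] [array([ 655.6, -352.5]), array([21.7, 82.7]), np.float64(84.7)]
rod_a_mid 0.8 [315. 181.] [ 0.5977 -0.348   0.012 ]
rod_a_end1 0.91 [315. 282.] [ 0.697  -0.3567  0.012 ]
rod_a_end1 0.6 [314.  62.] [ 0.4984 -0.3406  0.012 ]
```

Call:
arm_command(
  series=[
    [-0.015, -0.002, 0.02, 0],
    [-0.0285, -0.004, 0.06, 0.005],
    [-0.0285, -0.004, 0.11, 0.005],
    [-0.0285, -0.004, 0.155, 0.005],
    [-0.0285, -0.004, 0.2, 0.005],
  ],
  hand=0.05,
)

```text
time: 28.55
ee_pos: [0.6274, -0.3509, 0.0486]
tcp_rot: [180.0, -0.1, 174.9]
wrist_force: [1.2, 0.4, -0.3]
opening: 0.0499
grasp_force: 0.0
```

Call:
arm_command(
  series=[
    [0, 0, 0.02, 0],
    [0, 0, 0.035, 0],
    [0, 0, 0.043, 0],
    [0, 0, 0.047, 0],
    [0, 0, 0.047, 0],
  ],
)

```text
time: 29.05
ee_pos: [0.6279, -0.3516, 0.0058]
tcp_rot: [-180.0, 0.1, 174.9]
wrist_force: [0.0, -0.2, -0.2]
opening: 0.0499
grasp_force: 0.0
```

Call:
arm_command(
  series=[
    [0, 0, 0, 0],
    [0, 0, 0, 0],
    [0, 0, 0, 0],
    [0, 0, 0, 0],
    [0, 0, 0, 0],
  ],
  hand=0.0,
  grip_force=20,
)

```text
time: 29.55
ee_pos: [0.6281, -0.3516, 0.0067]
tcp_rot: [-180.0, 0.1, 174.9]
wrist_force: [0.5, 1.1, 5.3]
opening: 0.0233
grasp_force: 22.0
```

Call:
arm_command(
  series=[
    [0, 0, -0.04, 0],
    [0.01, 0, -0.08, 0],
    [0.02, 0, -0.13, 0],
    [0.03, 0, -0.18, 0],
    [0.03, 0, -0.21, 0],
  ],
)

```text
time: 30.05
ee_pos: [0.5968, -0.349, 0.2197]
tcp_rot: [-179.9, 0.2, 174.9]
wrist_force: [0.3, -0.5, -3.6]
opening: 0.0231
grasp_force: 20.8
```

Call:
arm_command(
  series=[
    [0, 0, 0.03, 0],
    [0, 0, 0.0, 0],
    [0, 0, 0.0, 0],
    [0, 0, 0.0, 0],
    [0, 0, 0.0, 0],
  ],
)

```text
time: 30.55
ee_pos: [0.5982, -0.3491, 0.2159]
tcp_rot: [-179.9, 0.1, 174.9]
wrist_force: [0.2, 0.7, -4.2]
opening: 0.0233
grasp_force: 20.8
```

```bash
python3 tilt.py
```

```text
dark runs [(np.int64(203), np.int64(294)), (np.int64(453), np.int64(480))] obs [ 0.598  -0.349   0.2156]
tilt deg 25.3  mid dist mm 26.5 cost 0.00
tilt deg 25.3  mid dist mm 26.5 cost 0.00
tilt deg 25.3  mid dist mm 26.5 cost 0.00
col V S [(0, 192, 24), (8, 192, 24), (16, 193, 24), (24, 193, 24), (32, 193, 24), (40, 193, 24), (48, 193, 24), (56, 193, 24), (64, 193, 24), (72, 193, 24), (80, 193, 24), (88, 193, 24), (96, 193, 24), (104, 193, 24), (112, 193, 24), (120, 193, 24), (128, 193, 24), (136, 193, 24), (144, 193, 25)]
```

Call:
arm_command(
  series=[
    [0, 0, 0.03, 0],
    [0, 0, 0.0, 0],
    [0, 0, 0.03, 0],
    [0, 0, 0.0, 0],
    [0, 0, 0.0, 0],
  ],
)

```text
time: 31.1
ee_pos: [0.5977, -0.3488, 0.217]
tcp_rot: [-180.0, 0.1, 174.9]
wrist_force: [2.1, -0.1, -2.0]
opening: 0.0234
grasp_force: 20.8
```

Call:
arm_command(
  series=[
    [0, 0, 0.03, 0],
    [0, 0, 0.0, 0],
    [0, 0, 0.03, 0],
    [0, 0, 0.0, 0],
    [0, 0, 0.0, 0],
  ],
)

```text
time: 31.6
ee_pos: [0.5984, -0.3493, 0.2182]
tcp_rot: [-179.9, 0.3, 174.9]
wrist_force: [-0.1, -0.6, -1.9]
opening: 0.0233
grasp_force: 20.9
```

```bash
python3 tilt.py
```

```text
dark runs [(np.int64(199), np.int64(288)), (np.int64(453), np.int64(480))] obs [ 0.5991 -0.3496  0.2183]
tilt deg 28.6  mid dist mm 27.8 cost 0.00
tilt deg 28.6  mid dist mm 27.8 cost 0.00
tilt deg 28.6  mid dist mm 27.8 cost 0.00
col V S [(0, 186, 24), (8, 186, 25), (16, 186, 25), (24, 186, 25), (32, 186, 24), (40, 186, 24), (48, 186, 24), (56, 186, 25), (64, 187, 24), (72, 187, 25), (80, 187, 25), (88, 187, 25), (96, 187, 25), (104, 187, 26), (112, 186, 25), (120, 187, 25), (128, 187, 25), (136, 187, 24), (144, 188, 25)]
```

Call:
arm_command(
  series=[
    [0, 0, 0.05, 0],
    [0, 0, 0.1, 0],
    [0, 0, 0.13, 0],
    [0, 0, 0.145, 0],
    [0, 0, 0.16, 0],
  ],
)

```text
time: 32.15
ee_pos: [0.5988, -0.3494, 0.0561]
tcp_rot: [-179.9, 0.2, 174.9]
wrist_force: [-0.1, -0.4, -3.0]
opening: 0.0232
grasp_force: 20.8
```

Call:
arm_command(
  series=[
    [0, 0, 0.012, 0],
    [0, 0, 0.024, 0],
    [0, 0, 0.036, 0],
    [0, 0, 0.046, 0],
    [0, 0, 0.048, 0],
  ],
)

```text
time: 32.65
ee_pos: [0.598, -0.349, 0.0079]
tcp_rot: [-180.0, 0.1, 174.9]
wrist_force: [-3.8, 3.6, 13.5]
opening: 0.0231
grasp_force: 23.2
```

Call:
arm_command(
  series=[
    [0, 0, 0, 0],
    [0, 0, 0, 0],
    [0, 0, 0, 0],
    [-0.009, 0, 0, 0],
    [-0.018, 0, 0, 0],
  ],
  hand=0.045,
)

```text
time: 33.15
ee_pos: [0.6162, -0.3505, 0.0075]
tcp_rot: [-180.0, 0.0, 174.9]
wrist_force: [0.1, 1.0, 0.1]
opening: 0.0449
grasp_force: 0.0
```

Call:
arm_command(
  series=[
    [0, 0, 0, 0],
    [0, 0, 0, 0],
    [0, 0, 0, 0],
    [0, 0, 0, 0],
    [0, 0, 0, 0],
  ],
  hand=0.0,
  grip_force=20,
)

```text
time: 33.65
ee_pos: [0.6152, -0.3502, 0.0071]
tcp_rot: [180.0, -0.0, 174.9]
wrist_force: [0.4, 0.2, -1.2]
opening: 0.0234
grasp_force: 21.4
```

```bash
python3 tilt.py
```

```text
dark runs [(np.int64(146), np.int64(243)), (np.int64(453), np.int64(480))] obs [ 0.6152 -0.3503  0.0071]
tilt deg 12.3  mid dist mm 46.0 cost 0.00
tilt deg 12.3  mid dist mm 46.0 cost 0.00
tilt deg 12.3  mid dist mm 46.0 cost 0.00
col V S [(0, 202, 24), (8, 203, 24), (16, 203, 24), (24, 203, 24), (32, 203, 24), (40, 203, 24), (48, 203, 24), (56, 204, 25), (64, 203, 24), (72, 204, 25), (80, 203, 24), (88, 203, 24), (96, 203, 24), (104, 203, 24), (112, 203, 24), (120, 204, 24), (128, 202, 24), (136, 202, 24), (144, 186, 24)]
```

Call:
arm_command(
  series=[
    [0, 0, -0.04, 0],
    [0, 0, -0.08, 0],
    [0, 0, -0.13, 0],
    [0, 0, -0.18, 0],
    [0, 0, -0.21, 0],
  ],
)

```text
time: 34.2
ee_pos: [0.6155, -0.3504, 0.2218]
tcp_rot: [-179.9, 0.2, 174.9]
wrist_force: [1.0, -0.7, -3.4]
opening: 0.0234
grasp_force: 20.8
```

Call:
arm_command(
  series=[
    [0, 0, 0.03, 0],
    [0, 0, 0.0, 0],
    [0, 0, 0.0, 0],
    [0, 0, 0.0, 0],
    [0, 0, 0.0, 0],
  ],
)

```text
time: 34.7
ee_pos: [0.6161, -0.3507, 0.2182]
tcp_rot: [-179.9, 0.1, 174.9]
wrist_force: [-0.2, 0.6, -3.8]
opening: 0.0237
grasp_force: 20.2
```

```bash
python3 tilt.py
```

```text
dark runs [(np.int64(160), np.int64(235)), (np.int64(453), np.int64(480))] obs [ 0.616  -0.3506  0.2179]
tilt deg 39.4  mid dist mm 44.7 cost 0.00
tilt deg 39.4  mid dist mm 44.7 cost 0.00
tilt deg 39.4  mid dist mm 44.7 cost 0.00
col V S [(0, 174, 25), (8, 174, 25), (16, 174, 25), (24, 175, 25), (32, 175, 25), (40, 175, 25), (48, 175, 25), (56, 175, 24), (64, 175, 25), (72, 175, 24), (80, 175, 25), (88, 176, 24), (96, 176, 24), (104, 177, 24), (112, 176, 24), (120, 177, 25), (128, 177, 24), (136, 177, 24), (144, 178, 24)]
```

Call:
arm_command(
  series=[
    [0, 0, 0.03, 0],
    [0, 0, 0.0, 0],
    [0, 0, 0.03, 0],
    [0, 0, 0.0, 0],
    [0, 0, 0.0, 0],
  ],
)

```text
time: 35.25
ee_pos: [0.6155, -0.3504, 0.2189]
tcp_rot: [-180.0, 0.1, 174.9]
wrist_force: [0.4, -0.0, -1.4]
opening: 0.0234
grasp_force: 21.0
```

```bash
python3 tilt.py
```

```text
dark runs [(np.int64(183), np.int64(243)), (np.int64(453), np.int64(480))] obs [ 0.6164 -0.3509  0.2195]
tilt deg 55.1  mid dist mm 42.3 cost 0.00
tilt deg 55.1  mid dist mm 42.3 cost 0.00
tilt deg 55.1  mid dist mm 42.3 cost 0.00
col V S [(0, 136, 4), (8, 136, 4), (16, 136, 4), (24, 137, 4), (32, 137, 4), (40, 137, 4), (48, 137, 4), (56, 137, 9), (64, 159, 25), (72, 158, 24), (80, 158, 25), (88, 158, 25), (96, 157, 24), (104, 157, 24), (112, 157, 24), (120, 157, 24), (128, 156, 24), (136, 157, 24), (144, 157, 25)]
```

```bash
python3 fit3.py "[[59,183,243]]" "[[113,210,261]]"
```

```text
dark runs [(183, 243), (453, 480)] [ 0.6166 -0.351   0.2192] [ 0.2 -0.1 -3.4]
tilt 53.0 mid 40.5 g -6.5 cost 0.29 | foot centre from TCP: back 84.5 down 105.7 mm
tilt 65.7 mid 35.1 g -9.8 cost 1.68 | foot centre from TCP: back 55.5 down 113.4 mm
```

Call:
arm_command(
  series=[
    [0, 0.03, 0, 0],
    [0, 0.07, 0, 0],
    [0, 0.11, 0, 0],
    [0, 0.15, 0, 0],
    [0, 0.19, 0, 0],
  ],
  hand=0.0,
  grip_force=60,
)

```text
time: 35.85
ee_pos: [0.6333, -0.1599, 0.2183]
tcp_rot: [-180.0, 0.2, 174.9]
wrist_force: [1.6, 0.6, -3.1]
opening: 0.0225
grasp_force: 62.9
```

Call:
arm_command(
  series=[
    [0, 0.04, 0, 0],
    [0, 0.08, 0, 0],
    [0, 0.13, 0, 0],
    [0, 0.17, 0, -0.04],
    [0, 0.213, 0, -0.0785],
  ],
)

```text
time: 36.35
ee_pos: [0.6522, 0.0528, 0.2184]
tcp_rot: [180.0, 0.2, 179.5]
wrist_force: [0.2, -0.3, -3.4]
opening: 0.0223
grasp_force: 63.0
```

Call:
arm_command(
  series=[
    [0, 0, 0.01, 0],
    [0, 0, 0.03, 0],
    [0, 0, 0.05, 0],
    [0, 0, 0.065, 0],
    [0, 0, 0.065, 0],
  ],
)

```text
time: 36.85
ee_pos: [0.651, 0.0507, 0.1503]
tcp_rot: [-180.0, -0.1, 179.4]
wrist_force: [0.5, 0.2, -3.3]
opening: 0.0224
grasp_force: 62.8
```

```bash
python3 st.py; python3 chk.py .051 -.03
```

```text
rod col dark [(183, 243), (453, 480)] side col dark [(59, 293), (312, 480)]
[0.6513 0.0508 0.152 ] [ 0.1  0.1 -2.8] [-180.    -0.   179.4] 36.9
y 0.051 expect foot,top px [595.4  58.5] [743.6 436. ]
   edges rows in col 655 []
y -0.03 expect foot,top px [457.3  58.6] [531.8 436.5]
   edges rows in col 487 [ 52  53 176 177 178 179 230 231 232 233 364 434]
  return _methods._mean(a, axis=axis, dtype=dtype,
  ret = um.true_divide(
```

Call:
arm_command(
  series=[
    [0, 0, 0.012, 0],
    [0, 0, 0.02, 0],
    [0, 0, 0.024, 0],
    [0, 0, 0.027, 0],
    [0, 0, 0.03, 0],
  ],
)

```text
time: 37.45
ee_pos: [0.6519, 0.0511, 0.1227]
tcp_rot: [180.0, 0.1, 179.4]
wrist_force: [4.6, -0.9, 5.7]
opening: 0.0222
grasp_force: 63.6
```

```bash
python3 st.py
```

```text
rod col dark [(182, 243), (454, 480)] side col dark [(52, 309), (312, 480)]
[0.652  0.0511 0.1228] [ 0.7 -0.6  0.6] [1.800e+02 1.000e-01 1.794e+02] 37.5
```

Call:
arm_command(
  series=[
    [0.002, 0, 0.002, 0],
    [0.004, 0, 0.003, 0],
    [0.006, 0, 0.003, 0],
    [0.007, 0, 0.003, 0],
    [0.007, 0, 0.003, 0],
  ],
)

```text
time: 38.0
ee_pos: [0.6478, 0.0513, 0.1236]
tcp_rot: [180.0, 0.6, 179.4]
wrist_force: [10.9, -0.4, 11.1]
opening: 0.0224
grasp_force: 64.4
```

```bash
python3 st.py
```

```text
rod col dark [(183, 243), (454, 480)] side col dark [(58, 480)]
[0.6479 0.0512 0.1236] [10.6  0.5 12.1] [180.    0.6 179.4] 38.0
```

Foot is against the stop and mat (11 N each). Release and check.

Call:
arm_command(
  series=[
    [0, 0, 0, 0],
    [0, 0, 0, 0],
    [0, 0, 0, 0],
    [0, 0, 0, 0],
    [0, 0, 0, 0],
  ],
  hand=0.045,
)

```text
time: 38.55
ee_pos: [0.644, 0.0512, 0.1189]
tcp_rot: [-180.0, -0.0, 179.4]
wrist_force: [-0.3, 0.1, 0.2]
opening: 0.045
grasp_force: 0.0
```

Call:
arm_command(
  series=[
    [0, 0, -0.02, 0],
    [-0.002, 0, -0.05, 0],
    [-0.004, 0, -0.09, 0],
    [-0.006, 0.02, -0.13, 0],
    [-0.006, 0.05, -0.15, 0],
  ],
)

```text
time: 39.05
ee_pos: [0.6512, 0.1004, 0.2732]
tcp_rot: [180.0, 0.2, 179.3]
wrist_force: [0.6, -0.2, -0.3]
opening: 0.0449
grasp_force: 0.0
```

```bash
python3 - <<'E'
from h import *
im,K,M,c=shot('wrist');print(bot.get_obs()['ee_pos'])
cv2.imwrite('pics/w8.png',im)
E
python3 chk.py .051 -.03 -.11
```

```text
[0.65117205 0.10536979 0.27492213]
y 0.051 expect foot,top px [443.8  68.3] [482.9 293.3]
   edges rows in col 461 [ 63  66 235 236 338 360 361 362]
y -0.03 expect foot,top px [349.2  68.2] [359.1 293.5]
   edges rows in col 353 [ 44  47  63  64  65  67  68 146 147 148 179 180 181 297 330 339 445 446
 447]
y -0.11 expect foot,top px [255.6  68.2] [236.6 293.7]
   edges rows in col 247 [ 45  64  66  67  68 146 147 148 178 179 180 181 293 294 392 393 444 445]
```

View pics/w8.png

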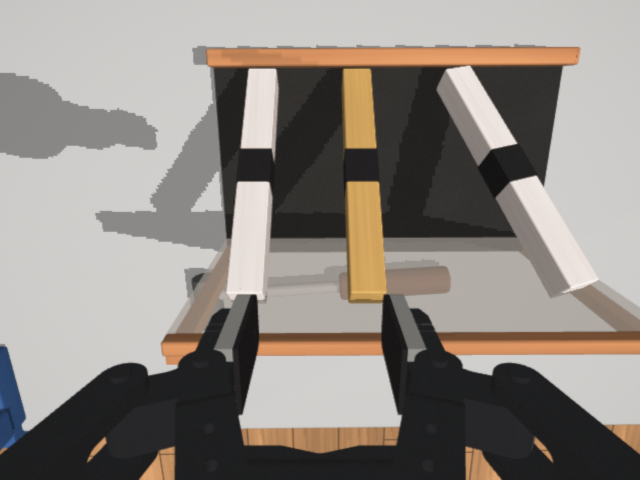

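```bash
python3 - <<'E'
from h import *
np.set_printoptions(precision=4,suppress=True)
_,K,M,c=shot('wrist')
f=at_z([[456,71]],.023,K,M)[0]; 
# band top-face centre at z~.0936+..., top-edge centre
print('foot',f)
for z in (.09,.1): print('band',at_z([[508,169]],z,K,M)[0])
for z in (.155,.165): print('top',at_z([[576,284]],z,K,M)[0])
print('check rod2 top',at_z([[368,295]],.162,K,M)[0],'rod3',at_z([[247,295]],.162,K,M)[0])
E
```

```text
foot [0.5586 0.2211 0.023 ]
band [0.6311 0.2466 0.09  ]
band [0.6293 0.2422 0.1   ]
top [0.6964 0.2727 0.155 ]
top [0.6917 0.2662 0.165 ]
check rod2 top [0.6996 0.1344 0.162 ] rod3 [0.6988 0.056  0.162 ]
```

Call:
arm_command(
  series=[
    [-0.003, 0.04, 0, -0.1],
    [-0.006, 0.08, 0, -0.2],
    [-0.009, 0.12, 0, -0.3],
    [-0.009, 0.1475, 0, -0.338],
    [-0.009, 0.1475, 0, -0.338],
  ],
)

```text
time: 39.7
ee_pos: [0.6608, 0.2512, 0.2666]
tcp_rot: [180.0, -0.2, -161.0]
wrist_force: [-0.2, -0.2, -0.4]
opening: 0.0447
grasp_force: 0.0
```

Call:
arm_command(
  series=[
    [0, 0, 0, 0],
    [0, 0, 0, 0],
    [0, 0, 0, 0],
    [0, 0, 0, 0],
    [0, 0, 0, 0],
  ],
)

```text
time: 40.2
ee_pos: [0.6614, 0.2478, 0.2696]
tcp_rot: [180.0, 0.0, -161.3]
wrist_force: [0.2, 0.3, 0.6]
opening: 0.0452
grasp_force: 0.0
```

```bash
python3 - <<'E'
from h import *
im,K,M,c=shot('wrist');print(bot.get_obs()['ee_pos'],bot.get_obs()['tcp_rot'])
hsv=cv2.cvtColor(im,cv2.COLOR_BGR2HSV);m=((hsv[...,2]>180)&(hsv[...,1]<40)).astype(np.uint8)
for r in range(50,320,20):
    v=np.flatnonzero(m[r,250:400])+250
    print(r,(v.min(),v.max(),len(v)) if len(v) else None,int(hsv[r,320,2]),end='; ')
E
```

```text
[0.66134508 0.24795125 0.26953076] [ 1.79999890e+02  1.83504664e-02 -1.61264762e+02]
50 (np.int64(314), np.int64(399), 21) 138; 70 (np.int64(315), np.int64(340), 26) 221; 90 (np.int64(316), np.int64(342), 27) 223; 110 (np.int64(318), np.int64(344), 27) 224; 130 (np.int64(319), np.int64(345), 27) 222; 150 None 31; 170 None 54; 190 (np.int64(322), np.int64(399), 36) 130; 210 (np.int64(323), np.int64(399), 45) 128; 230 (np.int64(324), np.int64(399), 55) 128; 250 (np.int64(326), np.int64(399), 63) 129; 270 (np.int64(327), np.int64(399), 57) 130; 290 (np.int64(327), np.int64(399), 47) 139; 310 None 159;
```

Call:
arm_command(
  series=[
    [0, 0.005, 0.03, 0],
    [0, 0.009, 0.07, 0],
    [0, 0.009, 0.11, 0],
    [0, 0.009, 0.14, 0],
    [0, 0.009, 0.15, 0],
  ],
  hand=0.055,
)

```text
time: 40.75
ee_pos: [0.6568, 0.2563, 0.1154]
tcp_rot: [-180.0, -0.3, -161.2]
wrist_force: [-1.0, 0.2, -0.4]
opening: 0.0549
grasp_force: 0.0
```

Call:
arm_command(
  series=[
    [0, 0, 0.005, 0],
    [0, 0, 0.01, 0],
    [0, 0, 0.014, 0],
    [0, 0, 0.014, 0],
    [0, 0, 0.014, 0],
  ],
)

```text
time: 41.25
ee_pos: [0.6587, 0.2571, 0.1062]
tcp_rot: [180.0, 0.1, -161.2]
wrist_force: [0.7, -0.5, -0.7]
opening: 0.0552
grasp_force: 0.0
```

Call:
arm_command(
  series=[
    [0, 0, 0, 0],
    [0, 0, 0, 0],
    [0, 0, 0, 0],
    [0, 0, 0, 0],
    [0, 0, 0, 0],
  ],
  hand=0.0,
  grip_force=40,
)

```text
time: 41.75
ee_pos: [0.6585, 0.2571, 0.1058]
tcp_rot: [180.0, 0.0, -161.2]
wrist_force: [-0.3, 0.7, 4.0]
opening: 0.0253
grasp_force: 36.8
```

```bash
python3 st.py
```

```text
rod col dark [(179, 249), (454, 480)] side col dark [(54, 305), (309, 480)]
[0.6585 0.2571 0.1057] [0.2 0.7 2.8] [ 180.     0.  -161.2] 41.8
```

Call:
arm_command(
  series=[
    [0.002, -0.001, -0.006, 0.02],
    [0.005, -0.009, -0.01, 0.1],
    [0.009, -0.018, -0.012, 0.2],
    [0.0125, -0.028, -0.012, 0.29],
    [0.0137, -0.0323, -0.012, 0.338],
  ],
)

```text
time: 42.3
ee_pos: [0.6558, 0.2209, 0.117]
tcp_rot: [-180.0, -0.0, 179.1]
wrist_force: [2.4, -0.3, -2.2]
opening: 0.0238
grasp_force: 37.6
```

Call:
arm_command(
  series=[
    [0, 0, 0, 0],
    [0, 0, 0, 0],
    [0, 0, 0, 0],
    [0, 0, 0, 0],
    [0, 0, 0, 0],
  ],
)

```text
time: 42.8
ee_pos: [0.6557, 0.2222, 0.1171]
tcp_rot: [-180.0, -0.0, 179.4]
wrist_force: [1.8, -1.1, -3.1]
opening: 0.0239
grasp_force: 37.9
```

```bash
python3 st.py; python3 -c "
from h import *
im=shot('wrist')[0];V=cv2.cvtColor(im,cv2.COLOR_BGR2HSV)[...,2];print([(k,int(np.median(V[k,312:330]))) for k in range(0,130,5)])"
```

```text
rod col dark [(187, 252), (454, 480)] side col dark [(47, 480)]
[0.6557 0.2222 0.1172] [ 2.1 -0.7 -3.2] [-180.    -0.   179.4] 42.9
[(0, 237), (5, 237), (10, 220), (15, 244), (20, 246), (25, 248), (30, 250), (35, 251), (40, 219), (45, 120), (50, 253), (55, 253), (60, 253), (65, 253), (70, 253), (75, 253), (80, 253), (85, 253), (90, 253), (95, 253), (100, 253), (105, 253), (110, 253), (115, 253), (120, 253), (125, 253)]
```

Call:
arm_command(
  series=[
    [0, 0, 0.002, 0],
    [0, 0, 0.004, 0],
    [0, 0, 0.005, 0],
    [0, 0, 0.006, 0],
    [0, 0, 0.006, 0],
  ],
)

```text
time: 43.4
ee_pos: [0.6569, 0.2223, 0.1141]
tcp_rot: [179.9, 0.3, 179.4]
wrist_force: [1.0, -1.6, 10.4]
opening: 0.0237
grasp_force: 39.2
```

```bash
python3 st.py; python3 fit3.py "[[48,187,252]]"
```

```text
rod col dark [(186, 252), (454, 480)] side col dark [(43, 480)]
[0.6569 0.2223 0.1141] [ 2.5 -1.  10.5] [179.9   0.3 179.4] 43.5
dark runs [(187, 252), (454, 480)] [0.6569 0.2223 0.1141] [ 1.6 -1.  10.4]
tilt 49.2 mid 36.9 g -7.3 cost 1.16 | foot centre from TCP: back 89.4 down 96.3 mm
```

On the mat; nudge to the stop, release and check.

Call:
arm_command(
  series=[
    [0.002, 0, 0, 0],
    [0.003, 0, 0, 0],
    [0.004, 0, 0, 0],
    [0.004, 0, 0, 0],
    [0.004, 0, 0, 0],
  ],
)

```text
time: 44.0
ee_pos: [0.6553, 0.2225, 0.1151]
tcp_rot: [179.9, 0.6, 179.4]
wrist_force: [13.6, 0.0, 10.3]
opening: 0.0243
grasp_force: 38.8
```

Call:
arm_command(
  series=[
    [0, 0, 0, 0],
    [0, 0, 0, 0],
    [0, 0, 0, 0],
    [0, 0, 0, 0],
    [0, 0, 0, 0],
  ],
  hand=0.045,
)

```text
time: 44.5
ee_pos: [0.6515, 0.2221, 0.1109]
tcp_rot: [-180.0, -0.0, 179.4]
wrist_force: [1.0, 1.1, -0.7]
opening: 0.0449
grasp_force: 0.0
```

Call:
arm_command(
  series=[
    [0, 0, -0.02, 0],
    [-0.002, 0, -0.05, 0],
    [-0.004, 0, -0.09, 0],
    [-0.006, -0.03, -0.13, 0],
    [-0.006, -0.07, -0.15, 0],
  ],
)

```text
time: 45.0
ee_pos: [0.6573, 0.1529, 0.2646]
tcp_rot: [179.9, 0.2, 179.6]
wrist_force: [0.3, -0.1, 0.9]
opening: 0.0449
grasp_force: 0.0
```

Call:
arm_command(
  series=[
    [0, 0, 0, 0],
    [0, 0, 0, 0],
    [0, 0, 0, 0],
    [0, 0, 0, 0],
    [0, 0, 0, 0],
  ],
)

```text
time: 45.5
ee_pos: [0.6568, 0.1528, 0.2602]
tcp_rot: [-180.0, -0.1, 179.5]
wrist_force: [-0.4, -0.6, -0.0]
opening: 0.0447
grasp_force: 0.0
```

```bash
cat > chk2.py <<'E'
from h import *
# each rod: segmented foot & top edge centres -> rack frame
np.set_printoptions(precision=4,suppress=True)
im,K,M,c=shot('wrist');print(bot.get_obs()['ee_pos'],bot.get_obs()['wrist_force'].round(1))
hsv=cv2.cvtColor(im,cv2.COLOR_BGR2HSV);H,S,V=cv2.split(hsv)
mat=((V<70)&(S<80)).astype(np.uint8)
o0=np.array([.636,.161]);ya=np.radians(-.6);Rz=np.array([[np.cos(ya),-np.sin(ya)],[np.sin(ya),np.cos(ya)]])
W=lambda p:np.r_[Rz@np.array(p[:2])+o0,p[2]]
rod=(((V>150)&(S<45))|((S>100)&(H>16)&(H<32)&(V>110))).astype(np.uint8)
# scan line at rack x=-.06 (top face z~.043) and x=-.02 (z~.083): over the dark mat
for x,z in ((-.065,.038),(-.045,.058),(-.03,.072)):
    ys=np.arange(-.15,.15,.0005);px=proj(np.array([W([x,y,z]) for y in ys]),K,M).round().astype(int)
    ok=(px[:,0]>=0)&(px[:,0]<640)&(px[:,1]>=0)&(px[:,1]<480)
    v=np.array([rod[q[1],q[0]] if k else 0 for q,k in zip(px,ok)]);e=np.flatnonzero(np.diff(np.r_[0,v,0])).reshape(-1,2)
    print('x',x,[(round(float(ys[a:b].mean()),4),round((b-a)*.0005,3)) for a,b in e if b-a>20])
E
python3 chk2.py; python3 chk.py .061 -.03 -.11
```

```text
[0.6568 0.1528 0.2605] [ 0.9 -0.1  0.2]
x -0.065 [(-0.1065, np.float64(0.03)), (-0.029, np.float64(0.024)), (0.0543, np.float64(0.023))]
x -0.045 [(-0.1065, np.float64(0.03)), (-0.0285, np.float64(0.024)), (0.0548, np.float64(0.024)), (0.1418, np.float64(0.016))]
x -0.03 [(-0.1065, np.float64(0.03)), (-0.0292, np.float64(0.025)), (0.0558, np.float64(0.024)), (0.1388, np.float64(0.022))]
y 0.061 expect foot,top px [404.2  63.1] [432.5 297.8]
   edges rows in col 416 [ 58  59  60 142 143 144 176 177 178 301 307 308 353 354]
y -0.03 expect foot,top px [293.6  63. ] [285.2 297.9]
   edges rows in col 289 [ 58  59  62  63 143 144 145 177 178 179 301 337 346 445 446 447]
y -0.11 expect foot,top px [196.2  63. ] [155.5 297.9]
   edges rows in col 178 [ 39  58  59  60  61  83  84 143 144 145 177 178 179 301 337 346 361 362]
```

Call:
arm_command(
  series=[
    [0.03, -0.035, 0, 0.12],
    [0.06, -0.072, 0, 0.24],
    [0.09, -0.108, 0, 0.36],
    [0.12, -0.144, 0, 0.48],
    [0.15, -0.18, 0, 0.6],
  ],
)

```text
time: 46.1
ee_pos: [0.5037, -0.0273, 0.2611]
tcp_rot: [180.0, 0.0, 144.8]
wrist_force: [0.2, -0.3, 1.1]
opening: 0.0452
grasp_force: 0.0
```

```bash
python3 -c "
from h import *
o=bot.get_obs();y=np.radians(o['tcp_rot'][2]);d=np.array([.395,-.21])-o['ee_pos'][:2]
print(o['ee_pos'],o['tcp_rot'],o['q'],'tool shift',d@[np.cos(y),np.sin(y)],d@[np.sin(y),-np.cos(y)])"
```

```text
[ 0.5037342  -0.02730263  0.26109858] [1.79998944e+02 9.66971436e-03 1.44789209e+02] [-3.10002408e+00 -5.19844077e-01  7.74655607e+00  9.82576482e+01
 -4.24536487e-03  3.21107661e+01] tool shift -0.016500991605458957 -0.21196502698644615
```

Call:
arm_command(
  series=[
    [-0.003, -0.043, 0, 0.14],
    [-0.006, -0.086, 0, 0.28],
    [-0.01, -0.128, 0, 0.42],
    [-0.013, -0.17, 0, 0.56],
    [-0.016, -0.212, 0, 0.7],
  ],
)

```text
time: 46.6
ee_pos: [0.3958, -0.2104, 0.2614]
tcp_rot: [180.0, 0.0, 104.6]
wrist_force: [-0.1, -0.6, -0.1]
opening: 0.0448
grasp_force: 0.0
```

Call:
arm_command(
  series=[
    [0, 0, 0, 0.13],
    [0, 0, 0, 0.26],
    [0, 0, 0, 0.26],
    [0, 0, 0, 0.26],
    [0, 0, 0, 0.26],
  ],
)

```text
time: 47.1
ee_pos: [0.397, -0.209, 0.2613]
tcp_rot: [-180.0, -0.0, 90.2]
wrist_force: [-0.2, 0.3, 0.2]
opening: 0.0453
grasp_force: 0.0
```

```bash
cat > br.py <<'E'
from h import *
np.set_printoptions(precision=4,suppress=True)
import sys
im,K,M,c=shot('wrist',sys.argv[1] if len(sys.argv)>1 else None);print(bot.get_obs()['ee_pos'],bot.get_obs()['tcp_rot'][2])
H,S,V=cv2.split(cv2.cvtColor(im,cv2.COLOR_BGR2HSV))
k=((S>70)&(H>6)&(H<26)&(V>70)).astype(np.uint8);k[330:]=0
n,l,s,ce=cv2.connectedComponentsWithStats(cv2.morphologyEx(k,cv2.MORPH_CLOSE,np.ones((5,5))))
for i in range(1,n):
    if s[i,4]>400:
        ys,xs=np.nonzero(l==i)
        for z in (.014,.05):
            print(ce[i].round(),z,[np.round(v,1) for v in cv2.minAreaRect((at_z(np.c_[xs,ys],z,K,M)[:,:2]*1000).astype(np.float32))],s[i,:4])
for r in bot.mark_of('wrist','bridge_a_mid'): print('mark',round(r['confidence'],2),np.round(r['location']),at_z(r['location'],.025,K,M)[0])
E
python3 br.py w9.png
```

```text
[ 0.397  -0.209   0.2613] 90.20084291383476
[314. 148.] 0.014 [array([ 391.5, -182.5]), array([78.7, 27.4]), np.float64(78.8)] [293 105  45  90]
[314. 148.] 0.05 [array([ 392. , -177.8]), array([71.5, 24.9]), np.float64(78.8)] [293 105  45  90]
[319. 286.] 0.014 [array([ 396.5, -318. ]), array([88.3, 27.5]), np.float64(86.8)] [304 248  32  82]
[319. 286.] 0.05 [array([ 396.5, -300.9]), array([80.2, 25. ]), np.float64(86.8)] [304 248  32  82]
mark 0.73 [317. 292.] [ 0.395  -0.3148  0.025 ]
```

View pics/w9.png

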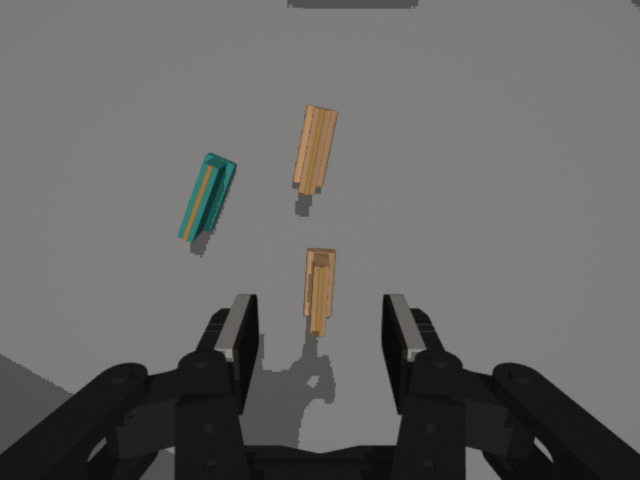

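```bash
python3 - <<'E'
from h import *
np.set_printoptions(precision=4,suppress=True)
_,K,M,c=shot('wrist')
print(at_z([[315.5,146],[320,283],[308,106],[294,182]],.014,K,M)); print(at_z([[319.5,151],[320,292],[326,108],[312,195],[322,252],[317,334]],.05,K,M))
o=bot.get_obs();y=np.radians(o['tcp_rot'][2])
E
```

```text
[[ 0.3934 -0.177   0.014 ]
 [ 0.3978 -0.3104  0.014 ]
 [ 0.3869 -0.1427  0.014 ]
 [ 0.3737 -0.2096  0.014 ]]
[[ 0.397  -0.1769  0.05  ]
 [ 0.3977 -0.3028  0.05  ]
 [ 0.402  -0.1433  0.05  ]
 [ 0.3908 -0.2135  0.05  ]
 [ 0.3993 -0.2644  0.05  ]
 [ 0.395  -0.3458  0.05  ]]
```

Call:
arm_command(
  series=[
    [0.015, 0, 0.03, 0.08],
    [0.031, 0, 0.07, 0.16],
    [0.031, 0, 0.12, 0.16],
    [0.031, 0, 0.16, 0.16],
    [0.031, 0, 0.2, 0.16],
  ],
)

```text
time: 47.75
ee_pos: [0.3966, -0.1779, 0.0596]
tcp_rot: [180.0, 0.0, 81.0]
wrist_force: [-0.6, -0.4, -0.0]
opening: 0.0451
grasp_force: 0.0
```

Call:
arm_command(
  series=[
    [0, 0, 0.02, 0],
    [0, 0, 0.032, 0],
    [0, 0, 0.039, 0],
    [0, 0, 0.039, 0],
    [0, 0, 0.039, 0],
  ],
)

```text
time: 48.25
ee_pos: [0.3975, -0.1787, 0.0234]
tcp_rot: [179.9, 0.0, 80.9]
wrist_force: [-0.2, 0.4, 0.4]
opening: 0.0452
grasp_force: 0.0
```

Call:
arm_command(
  series=[
    [0, 0, 0, 0],
    [0, 0, 0, 0],
    [0, 0, 0, 0],
    [0, 0, 0, 0],
    [0, 0, 0, 0],
  ],
  hand=0.0,
  grip_force=40,
)

```text
time: 48.75
ee_pos: [0.3971, -0.1785, 0.0228]
tcp_rot: [179.9, 0.0, 80.9]
wrist_force: [0.5, 0.3, 4.9]
opening: 0.0133
grasp_force: 43.3
```

Call:
arm_command(
  series=[
    [0, 0, -0.04, 0],
    [0, 0, -0.08, 0],
    [0, 0, -0.11, 0],
    [0, 0, -0.11, 0],
    [0, 0, -0.11, 0],
  ],
)

```text
time: 49.25
ee_pos: [0.397, -0.1784, 0.1323]
tcp_rot: [180.0, 0.0, 80.9]
wrist_force: [-0.8, 0.9, -0.7]
opening: 0.0134
grasp_force: 42.5
```

```bash
python3 - <<'E'
from h import *
np.set_printoptions(precision=4,suppress=True)
im,K,M,c=shot('top');hsv=cv2.cvtColor(im,cv2.COLOR_BGR2HSV);H,S,V=cv2.split(hsv)
m=((H>55)&(H<85)&(S>70)).astype(np.uint8)
n,l,s,ce=cv2.connectedComponentsWithStats(m);i=max([i for i in range(1,n) if 260<ce[i][0]<380],key=lambda i:s[i,4])
ys,xs=np.nonzero(l==i)
for z in (0,.018):print(s[i],cv2.minAreaRect((at_z(np.c_[xs,ys],z,K,M)[:,:2]*1000).astype(np.float32)))
for r in bot.mark_of('top','tray')+bot.mark_of('scene','tray')[:0]: print(r)
E
```

```text
[ 291  264   58   40 1497] ((427.8860168457031, 29.57520294189453), (109.51499938964844, 159.8201904296875), 0.8089526295661926)
[ 291  264   58   40 1497] ((425.994140625, 29.78213119506836), (107.97825622558594, 157.57752990722656), 0.8089403510093689)
{'location': [322.2, 286.4], 'confidence': 0.89}
```

Call:
arm_command(
  series=[
    [0.035, -0.004, 0, -0.03],
    [0.075, -0.009, 0, -0.07],
    [0.115, -0.014, 0, -0.11],
    [0.155, -0.019, 0, -0.157],
    [0.175, -0.022, 0, -0.157],
  ],
)

```text
time: 49.9
ee_pos: [0.4021, 0.0003, 0.1311]
tcp_rot: [-179.9, -0.0, 90.0]
wrist_force: [-0.7, 0.2, -0.3]
opening: 0.0135
grasp_force: 42.5
```

Call:
arm_command(
  series=[
    [0, 0, 0.01, 0],
    [0, 0, 0.03, 0],
    [0, 0, 0.05, 0],
    [0, 0, 0.06, 0],
    [0, 0, 0.06, 0],
  ],
)

```text
time: 50.4
ee_pos: [0.4016, -0.0025, 0.0703]
tcp_rot: [-179.8, 0.0, 89.8]
wrist_force: [0.2, -0.4, -0.4]
opening: 0.0131
grasp_force: 42.5
```

```bash
python3 - <<'E'
from h import *
np.set_printoptions(precision=4,suppress=True)
im,K,M,c=shot('wrist','w10.png');o=bot.get_obs();print(o['ee_pos'],o['tcp_rot'],o['wrist_force'])
H,S,V=cv2.split(cv2.cvtColor(im,cv2.COLOR_BGR2HSV))
m=((H>50)&(H<90)&(S>60)).astype(np.uint8);n,l,s,ce=cv2.connectedComponentsWithStats(m)
i=1+np.argmax(s[1:,4]);print(s[i]);ys,xs=np.nonzero(l==i)
P=at_z(np.c_[xs,ys],.018,K,M);print(P.min(0),P.max(0),cv2.minAreaRect((P[:,:2]*1000).astype(np.float32)))
E
```

```text
[ 0.4023 -0.0024  0.0716] [-179.8982    0.0037   89.825 ] [ 0.7411 -0.0706  0.0204]
[  245     7   267   341 68880]
[ 0.3709 -0.0512  0.018 ] [0.4801 0.1078 0.018 ] ((425.3902587890625, 28.278099060058594), (158.96298217773438, 109.11711883544922), 89.87225341796875)
```

Call:
arm_command(
  series=[
    [0, 0, 0.015, 0],
    [0, 0, 0.03, 0],
    [0, 0, 0.038, 0],
    [0, 0, 0.042, 0],
    [0, 0, 0.044, 0],
  ],
)

```text
time: 50.95
ee_pos: [0.4031, -0.0022, 0.0286]
tcp_rot: [180.0, 0.0, 89.8]
wrist_force: [-0.1, 0.8, -0.4]
opening: 0.0135
grasp_force: 42.5
```

Call:
arm_command(
  series=[
    [0, 0, 0.0005, 0],
    [0, 0, 0.001, 0],
    [0, 0, 0.001, 0],
    [0, 0, 0.001, 0],
    [0, 0, 0.001, 0],
  ],
)

```text
time: 51.45
ee_pos: [0.403, -0.0021, 0.0274]
tcp_rot: [180.0, -0.0, 89.9]
wrist_force: [0.3, 0.1, -0.5]
opening: 0.0133
grasp_force: 42.5
```

Call:
arm_command(
  series=[
    [0, 0, 0, 0],
    [0, 0, 0, 0],
    [0, 0, 0, 0],
    [0, 0, 0, 0],
    [0, 0, 0, 0],
  ],
  hand=0.035,
)

```text
time: 51.95
ee_pos: [0.4029, -0.0021, 0.0273]
tcp_rot: [-180.0, 0.0, 89.9]
wrist_force: [-0.0, 0.8, 0.1]
opening: 0.0349
grasp_force: 0.0
```

Call:
arm_command(
  series=[
    [0, 0, -0.03, 0],
    [0, 0, -0.06, 0],
    [0, 0, -0.1, 0],
    [0, 0, -0.14, 0],
    [0, 0, -0.18, 0],
  ],
)

```text
time: 52.45
ee_pos: [0.4026, -0.0021, 0.2089]
tcp_rot: [180.0, 0.0, 89.9]
wrist_force: [1.3, -0.7, 0.3]
opening: 0.0353
grasp_force: 0.0
```

```bash
python3 br.py
```

```text
[ 0.4042 -0.0021  0.2151] 89.85698276289857
[543.  64.] 0.014 [array([587.3,  70.3]), array([133.2,  83.2]), np.float64(89.5)] [499   0 141 187]
[543.  64.] 0.05 [array([567.6,  70.7]), array([119. ,  74.3]), np.float64(89.5)] [499   0 141 187]
[320. 198.] 0.014 [array([403.1, -10.1]), array([86. , 27.9]), np.float64(89.7)] [303 150  36 105]
[320. 198.] 0.05 [array([403.1,  -1.1]), array([76.9, 25. ]), np.float64(89.7)] [303 150  36 105]
```

Call:
arm_command(
  series=[
    [-0.05, -0.001, -0.01, 0],
    [-0.1, -0.002, -0.02, 0],
    [-0.15, -0.003, -0.03, 0],
    [-0.2, -0.005, -0.03, 0],
    [-0.24, -0.006, -0.03, 0],
  ],
)

```text
time: 53.05
ee_pos: [0.3958, -0.2445, 0.2372]
tcp_rot: [180.0, 0.0, 89.8]
wrist_force: [1.4, 0.8, -0.5]
opening: 0.0347
grasp_force: 0.0
```

Call:
arm_command(
  series=[
    [0, 0, 0, 0.05],
    [0, 0, 0, 0.055],
    [0, 0, 0, 0.055],
    [0, 0, 0, 0.055],
    [0, 0, 0, 0.055],
  ],
  hand=0.045,
)

```text
time: 53.55
ee_pos: [0.3965, -0.2413, 0.2374]
tcp_rot: [180.0, 0.0, 86.8]
wrist_force: [-1.1, 0.8, -0.5]
opening: 0.0453
grasp_force: 0.0
```

```bash
python3 br.py; python3 - <<'E'
from h import *
np.set_printoptions(precision=4,suppress=True)
im,K,M,c=shot('wrist')
H,S,V=cv2.split(cv2.cvtColor(im,cv2.COLOR_BGR2HSV))
k=((S>70)&(H>6)&(H<26)&(V>70))
ys,xs=np.nonzero(k);P=at_z(np.c_[xs,ys],.05,K,M);ok=(abs(P[:,0]-.397)<.03)&(P[:,1]<-.2)&(ys<400);ys=ys[ok];xs=xs[ok]
for r in range(ys.min(),ys.max()+1,8):
    v=xs[ys==r];print(r,v.min(),v.max(),len(v),end='; ') if len(v) else None
E
```

```text
[ 0.3965 -0.2414  0.2375] 86.80982859584745
[185. 177.] 0.014 [array([ 281.9, -227.8]), array([78.2,  4.3]), np.float64(66.9)] [172 135  28  86]
[185. 177.] 0.05 [array([ 293.6, -221.6]), array([70.5,  3.9]), np.float64(66.9)] [172 135  28  86]
[324. 266.] 0.014 [array([ 396.5, -321.6]), array([93.5, 27.1]), np.float64(87.5)] [309 224  31  95]
[324. 266.] 0.05 [array([ 396.9, -306.1]), array([84.3, 24.4]), np.float64(87.5)] [309 224  31  95]
mark 0.66 [324. 267.] [ 0.397  -0.3112  0.025 ]
224 311 338 28; 232 309 339 31; 240 309 339 31; 248 310 339 30; 256 310 339 30; 264 310 339 30; 272 310 339 30; 280 310 339 30; 288 310 338 29; 296 310 338 29; 304 317 332 16; 312 317 332 16;
```

Call:
arm_command(
  series=[
    [-0.035, 0.002, 0.02, 0],
    [-0.0695, 0.0045, 0.05, 0],
    [-0.0695, 0.0045, 0.09, 0],
    [-0.0695, 0.0045, 0.13, 0],
    [-0.0695, 0.0045, 0.17, 0],
  ],
)

```text
time: 54.2
ee_pos: [0.3967, -0.3117, 0.0658]
tcp_rot: [180.0, 0.0, 86.7]
wrist_force: [1.0, -0.3, -0.6]
opening: 0.0448
grasp_force: 0.0
```

Call:
arm_command(
  series=[
    [0, 0, 0.02, 0],
    [0, 0, 0.035, 0],
    [0, 0, 0.045, 0],
    [0, 0, 0.045, 0],
    [0, 0, 0.045, 0],
  ],
)

```text
time: 54.7
ee_pos: [0.3973, -0.312, 0.0233]
tcp_rot: [179.9, 0.0, 86.7]
wrist_force: [0.5, -0.2, 0.6]
opening: 0.0451
grasp_force: 0.0
```

Call:
arm_command(
  series=[
    [0, 0, 0, 0],
    [0, 0, 0, 0],
    [0, 0, 0, 0],
    [0, 0, 0, 0],
    [0, 0, 0, 0],
  ],
  hand=0.0,
  grip_force=40,
)

```text
time: 55.2
ee_pos: [0.3972, -0.3121, 0.0232]
tcp_rot: [179.9, 0.1, 86.7]
wrist_force: [-0.8, -0.1, 5.6]
opening: 0.0134
grasp_force: 41.9
```

Call:
arm_command(
  series=[
    [0, 0, -0.04, 0],
    [0, 0, -0.08, 0],
    [0, 0, -0.11, 0],
    [0, 0, -0.11, 0],
    [0, 0, -0.11, 0],
  ],
)

```text
time: 55.7
ee_pos: [0.397, -0.3119, 0.1324]
tcp_rot: [180.0, 0.0, 86.7]
wrist_force: [-0.0, -0.4, -1.2]
opening: 0.0131
grasp_force: 41.1
```

Call:
arm_command(
  series=[
    [0.03, 0.003, 0, 0],
    [0.07, 0.006, 0, 0],
    [0.11, 0.009, 0, 0],
    [0.15, 0.012, 0, 0],
    [0.19, 0.016, 0, 0],
  ],
)

```text
time: 56.2
ee_pos: [0.4228, -0.1213, 0.1305]
tcp_rot: [-179.9, -0.0, 86.7]
wrist_force: [0.1, -0.2, -0.1]
opening: 0.013
grasp_force: 41.0
```

Call:
arm_command(
  series=[
    [0.04, 0.003, 0, 0],
    [0.08, 0.006, 0, -0.02],
    [0.12, 0.01, 0, -0.04],
    [0.16, 0.013, 0, -0.057],
    [0.182, 0.015, 0, -0.057],
  ],
)

```text
time: 56.7
ee_pos: [0.4483, 0.0603, 0.1304]
tcp_rot: [-179.9, -0.0, 90.1]
wrist_force: [1.2, -0.1, -0.2]
opening: 0.013
grasp_force: 41.0
```

Call:
arm_command(
  series=[
    [0, 0, 0.01, 0],
    [0, 0, 0.03, 0],
    [0, 0, 0.05, 0],
    [0, 0, 0.06, 0],
    [0, 0, 0.06, 0],
  ],
)

```text
time: 57.2
ee_pos: [0.4476, 0.0572, 0.07]
tcp_rot: [-179.8, 0.0, 89.9]
wrist_force: [-0.1, 0.0, -0.1]
opening: 0.0136
grasp_force: 41.0
```

```bash
python3 br.py
```

```text
[0.4484 0.0574 0.0714] 89.93964832992118
[568. 143.] 0.014 [array([568.6,  93.6]), array([153.7,  44. ]), np.float64(89.4)] [510   0 130 330]
[568. 143.] 0.05 [array([546.8, 100.9]), array([125.9,  36. ]), np.float64(89.4)] [510   0 130 330]
[319. 264.] 0.014 [array([447.1,  49.3]), array([64.6, 36.1]), np.float64(89.9)] [282 209  75 121]
[319. 264.] 0.05 [array([447.3,  64.6]), array([52.9, 29.5]), np.float64(89.9)] [282 209  75 121]
[233. 312.] 0.014 [array([403.2,  26.5]), array([19. , 29.6]), np.float64(90.0)] [205 296  58  34]
[233. 312.] 0.05 [array([411.3,  45.9]), array([15.5, 24.2]), np.float64(90.0)] [205 296  58  34]
mark 0.76 [322. 315.] [0.4485 0.0309 0.025 ]
```

Call:
arm_command(
  series=[
    [0, 0, 0.015, 0],
    [0, 0, 0.03, 0],
    [0, 0, 0.038, 0],
    [0, 0, 0.042, 0],
    [0, 0, 0.044, 0],
  ],
)

```text
time: 57.8
ee_pos: [0.4491, 0.0579, 0.0281]
tcp_rot: [-180.0, 0.0, 90.0]
wrist_force: [0.4, 0.2, -1.0]
opening: 0.0131
grasp_force: 41.1
```

Call:
arm_command(
  series=[
    [0, 0, 0.0005, 0],
    [0, 0, 0.001, 0],
    [0, 0, 0.001, 0],
    [0, 0, 0.001, 0],
    [0, 0, 0.001, 0],
  ],
)

```text
time: 58.3
ee_pos: [0.4492, 0.0579, 0.0275]
tcp_rot: [180.0, -0.0, 90.0]
wrist_force: [0.7, -0.3, -1.2]
opening: 0.0133
grasp_force: 41.1
```

Call:
arm_command(
  series=[
    [0, 0, 0, 0],
    [0, 0, 0, 0],
    [0, 0, 0, 0],
    [0, 0, 0, 0],
    [0, 0, 0, 0],
  ],
  hand=0.03,
)

```text
time: 58.8
ee_pos: [0.4491, 0.0579, 0.0273]
tcp_rot: [180.0, -0.0, 90.0]
wrist_force: [0.1, 1.1, 0.4]
opening: 0.03
grasp_force: 0.0
```

Call:
arm_command(
  series=[
    [0, 0, -0.03, 0],
    [0, 0, -0.06, 0],
    [0, 0, -0.1, 0],
    [0, 0, -0.14, 0],
    [0, 0, -0.18, 0],
  ],
)

```text
time: 59.3
ee_pos: [0.4489, 0.0579, 0.2089]
tcp_rot: [180.0, -0.0, 90.0]
wrist_force: [0.3, 0.6, 0.1]
opening: 0.0303
grasp_force: 0.0
```

Call:
arm_command(
  series=[
    [0, 0, -0.03, 0],
    [0, 0, -0.06, 0],
    [-0.02, 0, -0.06, 0],
    [-0.04, 0, -0.06, 0],
    [-0.04, 0, -0.06, 0],
  ],
)

```text
time: 59.8
ee_pos: [0.4492, 0.0166, 0.2675]
tcp_rot: [180.0, 0.0, 89.9]
wrist_force: [0.5, 0.4, 0.6]
opening: 0.03
grasp_force: 0.0
```

```bash
python3 br.py; python3 - <<'E'
from h import *
a=shot('wrist')[0];b=shot('scene')[0]
cv2.imwrite('pics/w11.png',np.hstack([cv2.resize(a,(400,300)),cv2.resize(b[140:380,130:450],(400,300))]))
E
```

```text
[0.4491 0.0173 0.2673] 89.87344471022278
[472.  65.] 0.014 [array([595.3,  83.9]), array([162.6, 107.6]), np.float64(88.5)] [416   0 145 194]
[472.  65.] 0.05 [array([582. ,  84.8]), array([147.9,  97.8]), np.float64(88.5)] [416   0 145 194]
[623.  31.] 0.014 [array([705.1, 143. ]), array([29.7, 32.2]), np.float64(5.4)] [604   8  36  44]
[623.  31.] 0.05 [array([681.9, 138.5]), array([27. , 29.3]), np.float64(5.4)] [604   8  36  44]
[320. 136.] 0.014 [array([449.4,  52.9]), array([28.1, 78.3]), np.float64(0.5)] [304  95  32  89]
[320. 136.] 0.05 [array([449.4,  56.5]), array([25.5, 71.2]), np.float64(0.5)] [304  95  32  89]
[270. 203.] 0.014 [array([403.2,  -9.5]), array([85.9, 28.6]), np.float64(89.8)] [254 162  33  89]
[270. 203.] 0.05 [array([407.4,  -0.2]), array([78.1, 26. ]), np.float64(89.8)] [254 162  33  89]
mark 0.83 [318. 135.] [0.4485 0.0587 0.025 ]
```

View pics/w11.png

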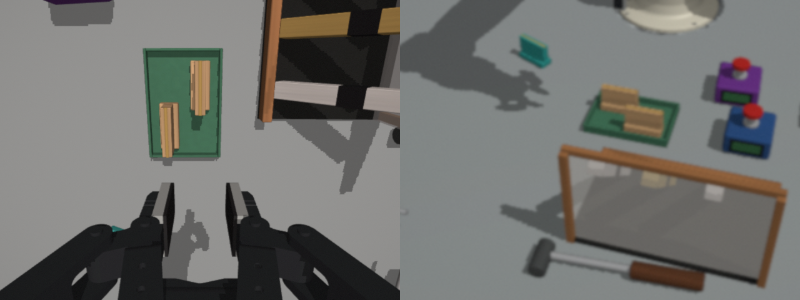

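Call:
arm_command(
  series=[
    [0.02, 0.03, 0, -0.14],
    [0.04, 0.06, 0, -0.28],
    [0.06, 0.09, 0, -0.42],
    [0.08, 0.12, 0, -0.56],
    [0.1, 0.15, 0, -0.7],
  ],
  hand=0.0,
)

```text
time: 60.5
ee_pos: [0.6001, 0.1197, 0.267]
tcp_rot: [-180.0, -0.0, 130.5]
wrist_force: [0.7, -0.7, 0.9]
opening: 0.0003
grasp_force: 0.0
```

```bash
cat > go.py <<'E'
from h import *
import sys
t=list(map(float,sys.argv[1:5]));o=bot.get_obs();y=np.radians(o['tcp_rot'][2]);d=np.array(t[:3])-o['ee_pos']
w=(t[3]-o['tcp_rot'][2]+180)%360-180
print(o['ee_pos'].round(4),'x %.4f y %.4f z %.4f turn %.3f'%(d[0]*np.cos(y)+d[1]*np.sin(y),d[0]*np.sin(y)-d[1]*np.cos(y),-d[2],-np.radians(w)))
E
python3 go.py .654 .153 .265 179.5
```

```text
[0.6001 0.1197 0.267 ] x -0.0096 y 0.0627 z 0.0020 turn -0.856
```

Call:
arm_command(
  series=[
    [-0.003, 0.02, 0, -0.14],
    [-0.006, 0.04, 0, -0.28],
    [-0.0096, 0.063, 0, -0.42],
    [-0.0096, 0.063, 0.002, -0.56],
    [-0.0096, 0.063, 0.002, -0.7],
  ],
)

```text
time: 61.0
ee_pos: [0.6538, 0.1525, 0.2636]
tcp_rot: [-180.0, -0.1, 170.6]
wrist_force: [-0.4, 0.8, -0.3]
opening: 0.0002
grasp_force: 0.0
```

Call:
arm_command(
  series=[
    [0, 0, 0, -0.1],
    [0, 0, 0, -0.156],
    [0, 0, 0, -0.156],
    [0, 0, 0, -0.156],
    [0, 0, 0, -0.156],
  ],
)

```text
time: 61.5
ee_pos: [0.6535, 0.1514, 0.2652]
tcp_rot: [180.0, -0.0, 179.1]
wrist_force: [0.5, 0.3, -0.3]
opening: -0.0001
grasp_force: 0.0
```

```bash
python3 chk2.py; python3 chk.py .061 -.03 -.11; python3 go.py .4235 .2485 .2 179.5
```

```text
[0.6535 0.1513 0.2652] [-0.7 -0.3  0.1]
x -0.065 [(-0.1067, np.float64(0.03)), (-0.029, np.float64(0.024)), (0.0545, np.float64(0.024))]
x -0.045 [(-0.1065, np.float64(0.03)), (-0.0287, np.float64(0.024)), (0.055, np.float64(0.024)), (0.1418, np.float64(0.016))]
x -0.03 [(-0.1065, np.float64(0.03)), (-0.0292, np.float64(0.025)), (0.056, np.float64(0.024)), (0.139, np.float64(0.022))]
y 0.061 expect foot,top px [403.9  66.7] [433.1 298.2]
   edges rows in col 416 [ 61  62  63  64 104 105 145 146 147 179 180 181 302 346 355 356 357]
y -0.03 expect foot,top px [294.9  67.5] [288.7 299.2]
   edges rows in col 292 [ 62  63  64  66  67 147 148 149 180 181 182 303 304 305]
y -0.11 expect foot,top px [199.1  68.1] [161.9 300. ]
   edges rows in col 182 [ 44  63  64  65  66 147 148 149 181 182 183 303 338 347 348 370 371 372
 427 428 429 430 439 440 441]
[0.6535 0.1512 0.2653] x 0.2315 y 0.0936 z 0.0653 turn -0.007
```

Call:
arm_command(
  series=[
    [0.04, 0.018, 0, 0],
    [0.08, 0.036, 0, 0],
    [0.12, 0.054, 0, 0],
    [0.16, 0.072, 0, 0],
    [0.195, 0.085, 0.02, 0],
  ],
)

```text
time: 62.1
ee_pos: [0.4587, 0.24, 0.2475]
tcp_rot: [179.9, 0.2, 179.1]
wrist_force: [0.3, 1.6, 0.8]
opening: 0.0001
grasp_force: 0.0
```

Call:
arm_command(
  series=[
    [0, 0, 0, 0],
    [0, 0, 0, 0],
    [0, 0, 0, 0],
    [0, 0, 0, 0],
    [0, 0, 0, 0],
  ],
)

```text
time: 62.6
ee_pos: [0.4608, 0.2388, 0.2455]
tcp_rot: [180.0, 0.0, 179.1]
wrist_force: [-0.5, 0.3, -0.7]
opening: 0.0001
grasp_force: 0.0
```

```bash
python3 - <<'E'
from h import *
np.set_printoptions(precision=4,suppress=True)
im,K,M,c=shot('wrist');H,S,V=cv2.split(cv2.cvtColor(im,cv2.COLOR_BGR2HSV))
for nm,m,z in [('red',((H<8)|(H>172))&(S>140)&(V>60),.077),('blue',(H>100)&(H<125)&(S>100),.045),('purple',(H>125)&(H<160)&(S>80),.045)]:
    n,l,s,ce=cv2.connectedComponentsWithStats(m.astype(np.uint8))
    for i in range(1,n):
        if s[i,4]>400:
            ys,xs=np.nonzero(l==i);print(nm,ce[i].round(),s[i,4],cv2.minAreaRect((at_z(np.c_[xs,ys],z,K,M)[:,:2]*1000).astype(np.float32)))
for r in bot.mark_of('wrist','plunger_top'): print(r['confidence'],r['location'],at_z(r['location'],.077,K,M))
E
python3 go.py .4235 .2485 .1 179.5
```

```text
red [566.   9.] 900 ((335.1708068847656, 400.8406982421875), (35.637001037597656, 12.354317665100098), 89.03895568847656)
red [332. 150.] 1915 ((423.2164611816406, 247.76446533203125), (34.44118118286133, 34.73686981201172), 89.00848388671875)
blue [331. 141.] 9183 ((423.1063232421875, 247.96400451660156), (82.6769790649414, 83.245361328125), 89.92464447021484)
purple [275.  10.] 2456 ((329.106689453125, 210.1503143310547), (82.82606506347656, 18.220705032348633), 89.0389633178711)
0.69 [331.1, 154.1] [[0.4255 0.247  0.077 ]]
[0.4605 0.2388 0.2453] x 0.0371 y 0.0091 z 0.1453 turn -0.007
```

Call:
arm_command(
  series=[
    [0.018, 0.004, 0.02, 0],
    [0.0373, 0.0084, 0.05, 0],
    [0.0373, 0.0084, 0.09, 0],
    [0.0373, 0.0084, 0.13, 0],
    [0.0373, 0.0084, 0.15, 0],
  ],
)

```text
time: 63.2
ee_pos: [0.4216, 0.2472, 0.0919]
tcp_rot: [-179.9, -0.2, 179.1]
wrist_force: [-0.4, -0.3, 0.3]
opening: -0.0001
grasp_force: 0.0
```

Call:
arm_command(
  series=[
    [0, 0, 0.012, 0],
    [0, 0, 0.02, 0],
    [0, 0, 0.026, 0],
    [0, 0, 0.03, 0],
    [0, 0, 0.033, 0],
  ],
)

```text
time: 63.7
ee_pos: [0.4231, 0.2481, 0.0633]
tcp_rot: [180.0, 0.1, 179.1]
wrist_force: [-4.0, -2.0, 7.6]
opening: -0.0001
grasp_force: 3.6
```

Call:
arm_command(
  series=[
    [0, 0, 0.001, 0],
    [0, 0, 0.002, 0],
    [0, 0, 0.003, 0],
    [0, 0, 0.004, 0],
    [0, 0, 0.004, 0],
  ],
)

```text
time: 64.2
ee_pos: [0.4233, 0.2482, 0.0618]
tcp_rot: [179.9, 0.1, 179.1]
wrist_force: [-9.8, -5.5, 24.4]
opening: 0.0003
grasp_force: 12.2
```

Call:
arm_command(
  series=[
    [0, 0, -0.01, 0],
    [0, 0, -0.03, 0],
    [0, 0, -0.07, 0],
    [0, 0, -0.12, 0],
    [0, 0, -0.17, 0],
  ],
)

```text
time: 64.7
ee_pos: [0.4227, 0.248, 0.2307]
tcp_rot: [180.0, 0.1, 179.1]
wrist_force: [1.1, -0.1, 0.5]
opening: -0.0003
grasp_force: 0.0
```

Call:
arm_command(
  series=[
    [-0.04, 0, 0, 0],
    [-0.04, 0, 0, 0],
    [-0.04, 0, 0, 0],
    [-0.04, 0, 0, 0],
    [-0.04, 0, 0, 0],
  ],
)

```text
time: 65.2
ee_pos: [0.4621, 0.2474, 0.2283]
tcp_rot: [180.0, -0.0, 179.1]
wrist_force: [-0.6, 0.3, -0.0]
opening: -0.0001
grasp_force: 0.0
```

```bash
python3 - <<'E'
from h import *
np.set_printoptions(precision=4,suppress=True)
im,K,M,c=shot('wrist');H,S,V=cv2.split(cv2.cvtColor(im,cv2.COLOR_BGR2HSV))
n,l,s,ce=cv2.connectedComponentsWithStats((((H<8)|(H>172))&(S>140)&(V>60)).astype(np.uint8))
for i in range(1,n):
    if s[i,4]>400:
        ys,xs=np.nonzero(l==i);print(ce[i],cv2.minAreaRect((at_z(np.c_[xs,ys],.077,K,M)[:,:2]*1000).astype(np.float32)))
a=shot('scene')[0];b=shot('top')[0]
cv2.imwrite('pics/end.png',np.hstack([cv2.resize(a[150:390,130:450],(400,300)),cv2.resize(b[140:350,150:430],(400,300))]))
E
```

```text
[566.2479   5.9901] ((337.11810302734375, 400.6628723144531), (31.836259841918945, 8.307183265686035), 89.12467956542969)
[320.4615 152.0794] ((423.12628173828125, 247.9711456298828), (34.539398193359375, 34.90105438232422), 89.09563446044922)
```

View pics/end.png

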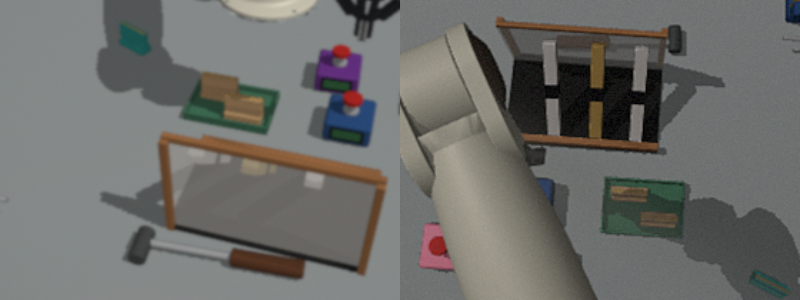

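The plunger is up again (same position and size as before the press), three rods are leaning straight, and both bridges are upright in the tray. Handing in.

```bash
python3 -c "
from workcell import bot
print(bot.job_done())"
```

```text
the job is handed in; nothing more can be done
None
```

The job is handed in at about 65 s with no verdict shown: in the last pictures all three rods lean square in the rack, both boxwood bridges stand in the tray, and the blue timer's plunger was pressed to its stop and is up again.

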